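Chuck up copper rings with the pedal and set the datum slide

TASK

Get the copper rings ready for measuring: press the chuck's pedal right down to its stop while the post is still empty and let it up again, then thread every flanged ring on the table down the post, hub upwards, in order of flange size with the widest at the bottom, each fully home. Next press the pedal down to its stop again and hold it there for two seconds to clamp them, and let it up. Last of all, crank the handwheel clockwise until the slide carriage's white pointer stands level with the index blade, and leave the other things on the table where they are.

Things in the scene. Friction and masses are not known exactly. Their poses are not given: they have to be found in the camera images.
- ring_a: loose flanged copper ring: flange 112 mm across and 8 mm thick, with a hub 44 mm across and 16 mm tall on top of it (24 mm tall in all) and a 26 mm through bore; origin at the centre of the flange's underside, z out of the hub. The widest of four. May be absent
- ring_b: loose flanged copper ring: flange 94 mm across and 8 mm thick, with a hub 44 mm across and 16 mm tall on top of it (24 mm tall in all) and a 26 mm through bore; origin at the centre of the flange's underside, z out of the hub. Second widest. May be absent
- ring_c: loose flanged copper ring: flange 76 mm across and 8 mm thick, with a hub 44 mm across and 16 mm tall on top of it (24 mm tall in all) and a 26 mm through bore; origin at the centre of the flange's underside, z out of the hub. Third widest. May be absent
- ring_d: loose flanged copper ring: flange 60 mm across and 8 mm thick, with a hub 44 mm across and 16 mm tall on top of it (24 mm tall in all) and a 26 mm through bore; origin at the centre of the flange's underside, z out of the hub. The narrowest. May be absent
- post_seat (a point): round steel chuck face, 120 mm across, 45 mm above the table, on a 130 mm square plate 18 mm thick; the point is the foot of the post, where the lowest ring's underside comes to rest; z up. The post is 20 mm thick, 64 mm tall, its last 8 mm tapered to 12 mm. Two or three rings are present
- post_top (a point): top of the post
- pedal (a joint): angle of the pedal plate on its hinge (rad): 0 up, 0.30 down on its stop, where the plate lies level. A spring returns it; about 5 N at the tread starts it and 14 N holds it down
- pedal_tread (a point): point on top of the pedal's black ribbed rubber tread, where to press; 110 mm from the hinge line, in the middle of a tread 60 mm long and 84 mm wide. Moves down about 32 mm with the pedal. x of its frame points level from the tread to the hinge at joint 0, y along the hinge. The pedal plate is 90 mm wide and 135 mm long, its base 180 x 120 mm
- wheel (a joint): angle of the horizontal handwheel (rad), growing clockwise seen from above; 0 to 4.4, stiff enough to stay where it is left. It moves the carriage 20 mm per rad
- wheel_axis (a point): point on the handwheel's upright axis at the height of its rim; the rim is 128 mm across
- wheel_handle (a point): the wheel's upright black handle, 18 mm thick, standing 34 mm above the rim's level, 52 mm from the wheel's axis; the point lies on its centre line at its top end
- carriage (a joint): travel of the slide's carriage (m), away from the wheel as the wheel turns clockwise; the pointer stands level with the index blade at 0.060
- carriage_pointer (a point): outer end of the white pointer on the side of the dark steel carriage, which carries a white ball; the carriage slides along the base's x axis
- index_mark (a point): top of the fixed upright brass index blade, 3 mm thick, that stands beside the slide bed; x of its frame is the slide's direction, away from the wheel
- electrode1: copper electrode with two blades on a steel block, 44 mm square, 62 mm tall; bystander, leave it alone; origin at the centre of its underside
- electrode2: copper electrode with three blades on a steel block, 44 mm square, 62 mm tall; bystander, leave it alone; origin at the centre of its underside
- pendant: black joystick pendant, 150 x 75 x 86 mm; bystander, leave it alone; origin at the centre of its underside
- ball_stand: reference ball on a stem, foot 70 mm across, 115 mm tall; bystander, leave it alone; origin at the centre of its underside
- wrench: wrench, 170 mm long, lying flat; bystander, leave it alone
- brush: cleaning brush, 180 mm long, lying flat; bystander, leave it alone
- block_case: wooden gauge-block case, 110 x 70 x 35 mm; bystander, leave it alone; origin at the centre of its underside
Things that resemble listed ones, but are neither listed nor needed, are in the scene too. What is shaped like the part that bears pedal but yellow is not meant.

How it is judged:
By the outcome, as a careful person would: the job done as asked, in the order asked, and still so for the second after the job is handed in, with the robot touching nothing.
Of ring_a, ring_b, ring_c, ring_d only 2 to 3 are there at a start; the rules pass over those that are not, and their reading is None.
At some moment in a run one of ring_a, ring_b, ring_c, ring_d may be knocked a few centimetres aside while the robot is not near it.
It also fails if it takes over 200 s, if anything falls off the work surface, if the arm or the gripper's body presses on something with over 40 N, if the wrist force passes 120 N, or if a joint passes its speed limit or range.

ROBOT

A 6-joint arm with a two-finger parallel gripper is mounted at the origin on the work surface. World frame = base frame: x ahead of the robot, y to its left, z up, the work surface at z = 0. Lengths are in m, angles in degrees, forces in N, time in s.
With the tool pointing down it reaches from about 0.35 to 0.875 m from the base axis. Payload 4.2 kg.
Tool frame: the origin (TCP) lies on the centre line of the jaws, within the pads' length; the fingertips stand r.tip_extent ahead of it and the grasp point (between the pads) lies 11 mm behind it (r.tip_extent is the distance from the TCP to the fingertips, in m); z points along the fingers, y is the line along which they close (so a half turn about z gives the same grasp; the last joint's range is limited). The gripper opens to 87 mm and grips with 3 to 60 N. Pads are 19 mm wide; open, the fingers measure 117 mm over their backs; the gripper's body (75 mm by 190 mm) begins 51 mm behind the grasp point.
Start: joints at [-56.402, 22.042, 0.453, 0, -68.411, -14.817], TCP at [0.201, -0.592, 0.231] pointing down, gripper open.
Joint ranges: [-179.83, 179.83], [-69.29, 118.12], [-61.27, 80.66], [-181.25, 117.63], [-171.15, -9.14], [-177.46, 177.46]. Speed limits (degrees/s): [159.86, 159.86, 180, 180, 180, 180].

INTERFACE

Orientations are given as a 3x3 rotation matrix whose columns are the frame's x, y, z axes.
In Python, from station import r gives the robot as it stands.
- The arm moves only by the shell command python3 -m jog 'ROWS'. ROWS is text: rows parted by semicolons, each of 5 numbers parted by spaces: the opening, from 0 (shut) to 1 (fully open), then the shift along the world's x, y, z in mm, then the turn about the world's z in degrees. In form: hand dx dy dz roll; .... A call has 1 to 5 rows; each row shifts and turns the commanded pose from where the row before left it; what a row does not reach is not made up. A row lasts 1/8 s, in which the tool goes at most 62.5 mm and 10.7 degrees, less where a joint would pass 70% of its speed; a pose out of reach is approached as far as the arm can. A call is refused whole if a number of a shift passes 62.5 or a number of a turn 10.7, either way. A call with a gripper value outside its range is refused whole. The fingers move at their own pace and stop on an object; the grip force is fixed at half the most. Time passes only in rows, so rows that do not move let the fingers close. It gives the time, the measured TCP pose, the force, the opening and the grip force at its end, in the units of the state.
- r.sense(): the state, without advancing time (a new reading comes with each control period).
- r.capture(name): name is "scene" or "top" or "wrist"; returns a dict with "pixels" (400x640x3 uint8, red, green, blue), "fovy" (degrees; the focal length in pixels is half the picture's height over the tangent of half this angle, whatever the lens; pixels are square), "cx", "cy" (the principal point, pixels), "origin" and "orientation" of the camera in the world; the wrist camera has in their place "T_tool_cam" (4x4, takes a point from camera to tool coordinates, whose origin is the TCP and whose axes are the flange's). Camera axes: x right, y down, z forward; pixel columns grow to the right and rows downward; lengths in m; the calibration is good to about 2 mm. The wrist camera is an equidistant fisheye: a pixel r from the principal point sees the ray r / f radians off the axis. A picture is of the moment at which its call begins: read the wrist's pose just before it. There is no depth.
- r.finish_job(): hands the job in; it is judged then, once.
The state is a dict: "time_s": time; "joints": joint angles; "joint_velocities": joint speeds; "effort": joint torques, N m; "tcp_pos": TCP position; "ee_rot": TCP orientation; "wrist_force": force on the tool from outside, world axes, zero at the start; "moment": the same for the moment, N m; "gripper_width": opening from 0.0 (shut) to 1.0 (fully open); "gripper_force": force on a finger pad.
Only numpy, scipy, OpenCV 4.12 (cv2) and the standard library are available. Lean on these libraries where they do the work, as an engineer would, in place of code of your own. Each camera call takes 0.05 s, during which the arm holds its last target. There are 200 camera calls.

## Working session

There is one attempt and no reset: what is moved stays moved. The work goes in short steps, Python scripts to look and compute and a shell command to move; the robot and the scene stay as the last step left them, time stands still between calls to the robot, and variables do not carry over. Pictures are saved under pics/ and viewed, at most 18 in all, crops included, and the job is handed in when it is done.

```bash
ls; mkdir -p pics
cat > h.py <<'E'
import numpy as np, cv2
from station import r
def cap(n):
    s=r.sense(); c=r.capture(n); c['s']=s
    c['f']=200/np.tan(np.radians(c['fovy'])/2) if c['pixels'].shape[0]==400 else None
    if n=='wrist':
        T=np.eye(4); T[:3,:3]=np.array(s['ee_rot']); T[:3,3]=s['tcp_pos']
        W=T@np.array(c['T_tool_cam']); c['origin']=W[:3,3]; c['orientation']=W[:3,:3]
    c['name']=n; c['origin']=np.array(c['origin']); c['orientation']=np.array(c['orientation'])
    return c
def ray(c,u,v):
    x,y=(u-c['cx']),(v-c['cy'])
    if c['name']=='wrist':
        q=np.hypot(x,y)+1e-9; t=q/c['f']; d=np.array([x/q*np.sin(t),y/q*np.sin(t),np.cos(t)])
    else: d=np.array([x,y,c['f']]); d=d/np.linalg.norm(d)
    return c['orientation']@d
def onz(c,u,v,z):
    d=ray(c,u,v); o=c['origin']; return o+d*(z-o[2])/d[2]
def proj(c,p):
    q=c['orientation'].T@(np.array(p)-c['origin'])
    if c['name']=='wrist':
        h=np.hypot(q[0],q[1])+1e-12; t=np.arctan2(h,q[2]); return c['cx']+c['f']*t*q[0]/h, c['cy']+c['f']*t*q[1]/h
    return c['cx']+c['f']*q[0]/q[2], c['cy']+c['f']*q[1]/q[2]
def tri(c1,p1,c2,p2):
    d1,d2=ray(c1,*p1),ray(c2,*p2); A=np.stack([d1,-d2],1); b=c2['origin']-c1['origin']
    t=np.linalg.lstsq(A,b,rcond=None)[0]; a=c1['origin']+d1*t[0]; e=c2['origin']+d2*t[1]
    return (a+e)/2, np.linalg.norm(a-e)
def save(c,fn,box=None,k=1):
    im=c['pixels'][...,::-1]
    if box: im=im[box[1]:box[3],box[0]:box[2]]
    cv2.imwrite('pics/'+fn,cv2.resize(im,None,fx=k,fy=k,interpolation=cv2.INTER_CUBIC))
E
python3 - <<'E'
from h import *
import pickle
for n in ['top','scene','wrist']:
    c=cap(n); save(c,n+'0.png',k=1.25); pickle.dump(c,open(n+'0.pkl','wb'))
    print(n,c['fovy'],c['cx'],c['cy'],c['origin'].round(3),c['orientation'].round(3).tolist())
print(r.tip_extent, r.sense())
E
```

```text
pics
top 46.7002608564132 324.4978600258716 200.55496022889932 [ 0.3   -0.064  1.424] [[0.008, -0.986, 0.169], [-1.0, -0.006, 0.012], [-0.011, -0.169, -0.986]]
scene 55.03213199021546 322.184108774554 204.55691870018694 [ 1.032 -0.248  0.938] [[0.349, 0.79, -0.504], [0.937, -0.297, 0.184], [-0.004, -0.537, -0.844]]
wrist 65.70646984690485 322.8925254845671 200.65036279249634 [ 0.132 -0.616  0.385] [[-0.323, 0.913, 0.25], [0.947, 0.311, 0.086], [0.001, 0.264, -0.964]]
0.008 {'time_s': 0.15, 'joints': array([-5.63999015e+01,  2.20805959e+01,  3.98502495e-01, -1.85899115e-02,
       -6.84104991e+01, -1.48171003e+01]), 'joint_velocities': array([-0.06460678, -0.19779776,  0.2405555 ,  0.15270375, -0.04978012,
        0.03656415]), 'effort': array([-2.85257938e-04, -3.91052270e+01,  1.87585795e+01,  4.22229096e+00,
        1.23336152e-02, -1.46393841e-04]), 'tcp_pos': array([ 0.201117  , -0.59130562,  0.2297215 ]), 'ee_rot': array([[-9.46783319e-01, -3.21870988e-01, -6.43010556e-04],
       [-3.21871607e-01,  9.46782118e-01,  1.51297401e-03],
       [ 1.21808458e-04,  1.63942539e-03, -9.99998649e-01]]), 'wrist_force': array([ 0.15552849, -0.37252463, -0.25079681]), 'moment': array([-0.00425413, -0.0366968 , -0.009216  ]), 'gripper_force': 0.0, 'gripper_width': 0.9991306683897869}
```

View pics/top0.png

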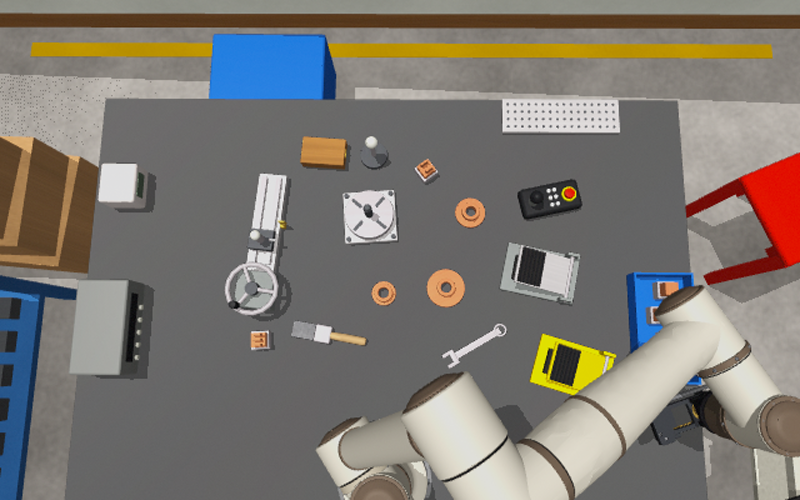

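View pics/scene0.png

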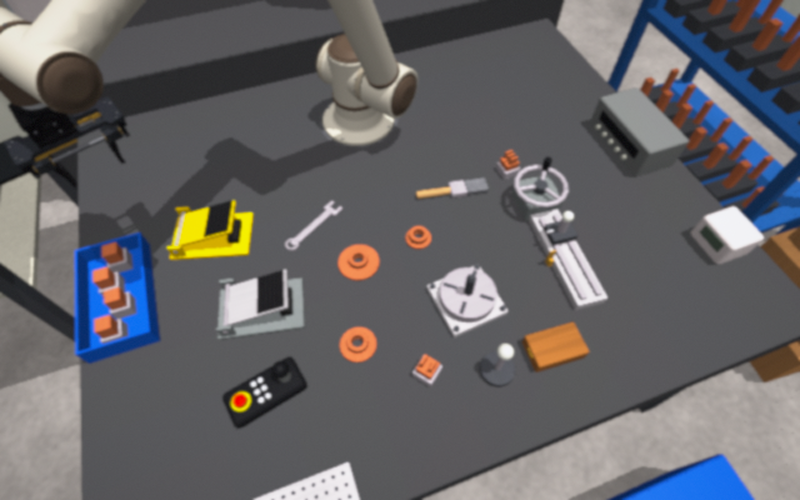

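The top view shows three flanged rings, all hub up: large at about (446,288), medium at (470,212) and small at (384,293). The grey pedal's tread is at (528,268) with its hinge on the right. The post is at (369,212), the wheel at (252,289) with its handle at (234,304), and the brass blade near (282,224). The scene view agrees, and the yellow pedal is the decoy.

```bash
cat > rings.py <<'E'
from h import *
def rings(c,zf=0.008,lo=250):
    im=c['pixels']; hsv=cv2.cvtColor(im,cv2.COLOR_RGB2HSV)
    m=cv2.inRange(hsv,(5,110,90),(16,255,255)); out=[]
    cs,_=cv2.findContours(m,cv2.RETR_EXTERNAL,cv2.CHAIN_APPROX_NONE)
    for k in cs:
        if cv2.contourArea(k)<lo: continue
        P=np.array([onz(c,u+0.,v+0.,zf)[:2] for u,v in cv2.convexHull(k)[:,0]])
        (x,y),(a,b),_=cv2.fitEllipse((P*1000).astype(np.float32)) if len(P)>5 else ((0,0),(0,0),0)
        out.append((round(x),round(y),round(a),round(b),cv2.boundingRect(k)))
    return out
E
python3 - <<'E'
from rings import *
import pickle
t,s=[pickle.load(open(n+'0.pkl','rb')) for n in ('top','scene')]
for c in (t,s):
    print(c['name']); [print(x) for x in rings(c)]
k=1/1.25
def T(n,a,b): 
    p,e=tri(t,(a[0]*k,a[1]*k),s,(b[0]*k,b[1]*k)); print(n,p.round(4),round(e,4))
T('tread',(528,268),(270,293)); T('posttop',(369,209),(474,271)); T('handletop',(233,305),(547,161))
T('wheelhub',(251,288),(541,187)); T('ball',(256,235),(568,216)); T('blade',(282,222),(551,253))
i=np.hstack([t['pixels'][130:265,170:330],t['pixels'][130:265,385:480]])
save(t,'topcrop.png',(165,125,345,265),4.4); save(t,'topped.png',(395,185,470,245),8); save(s,'scrop.png',(380,110,500,250),4.2)
E
```

```text
top
(437, 7, 58, 59, (297, 225, 20, 19))
(451, -145, 92, 93, (341, 215, 31, 31))
(641, -206, 74, 76, (364, 159, 24, 23))
(801, 169, 88, 141, (240, 109, 37, 24))
(658, 891, 330, 415, (0, 109, 79, 109))
scene
(980, 586, 53, 142, (606, 273, 34, 32))
(644, -207, 77, 78, (271, 261, 31, 29))
(790, 170, 94, 151, (419, 258, 52, 39))
(454, -145, 96, 97, (270, 195, 34, 30))
(774, 787, 89, 179, (610, 183, 30, 47))
(439, 7, 60, 68, (324, 180, 21, 19))
(52, 1403, 55, 346, (603, 0, 23, 40))
tread [ 0.4941 -0.3426  0.0551] 0.0064
posttop [0.6237 0.0438 0.1185] 0.0139
handletop [0.3988 0.3487 0.0952] 0.0023
wheelhub [0.4416 0.3185 0.0606] 0.0014
ball [0.5624 0.3036 0.1023] 0.0054
blade [0.6059 0.2561 0.0434] 0.0016
```

View pics/topcrop.png

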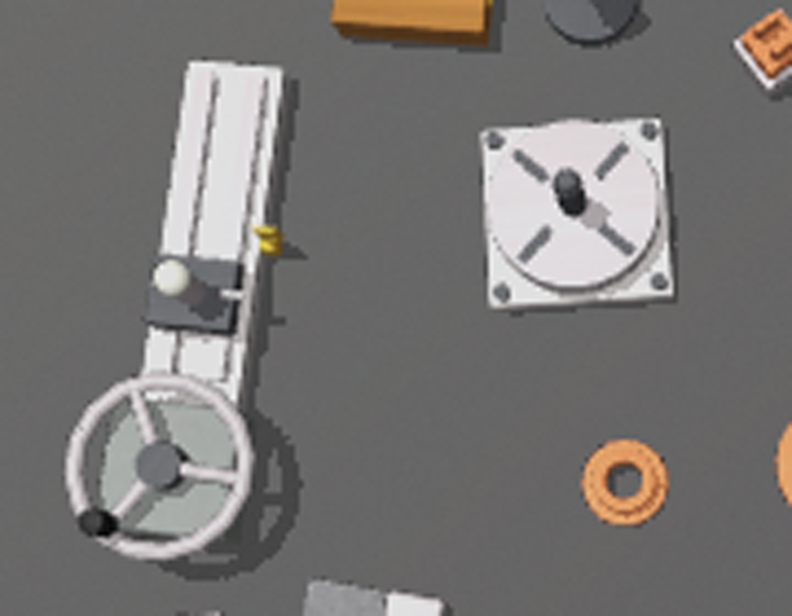

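View pics/topped.png

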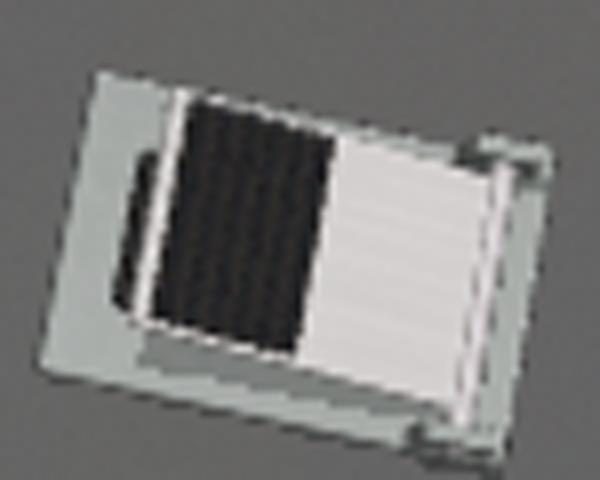

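View pics/scrop.png

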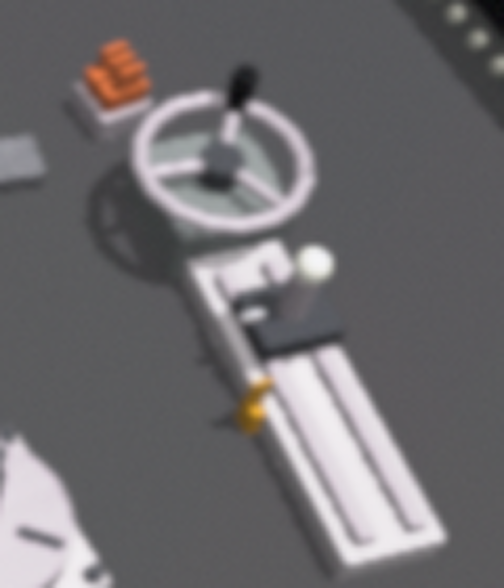

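Ring diameters measure 93, 75 and 59 mm, so these are ring_b, ring_c and ring_d; ring_a is absent. The crops show the tread centre at about top pixel (425,213) and the post top at (294,165.5). The handle is at (187,244), near-left of the wheel, and the pointer is short of the brass blade.

Run:
```python
from h import *
import pickle
t,s=[pickle.load(open(n+'0.pkl','rb')) for n in ('top','scene')]
def dark(c,box,thr=70):
    x0,y0,x1,y1=box; g=c['pixels'][y0:y1,x0:x1].max(2); m=(g<thr).astype(np.uint8)
    n,l,st,ce=cv2.connectedComponentsWithStats(m); i=1+np.argmax(st[1:,4]); 
    k=cv2.findContours((l==i).astype(np.uint8),0,2)[0][0]; b=cv2.boxPoints(cv2.minAreaRect(k))+[x0,y0]
    return ce[i]+[x0,y0], b.round(1).tolist(), st[i,4]
a=dark(t,(412,195,440,232)); b=dark(s,(195,210,243,262)); print(a,b)
print('tread',tri(t,a[0],s,b[0]), onz(t,*a[0],.055))
print('axis', [ (onz(t,*p,.06)).round(3) for p in a[1]])
P=lambda x,y:(165+x/4.4,125+y/4.4)
print('posttop',onz(t,*P(569,178),.109), 'face', onz(t,*P(576,203),.045), 'faceellipse',onz(t,*P(574,203),.045), 'plate',onz(t,*P(577,213),.018), onz(s,379.5,215,.109))
q=lambda x,y:(380+x/4.2,110+y/4.2)
print('handle',tri(t,P(95,522),s,q(243,73)),'axis',onz(t,*P(159,467),.061), onz(t,*P(159,466),.055))
print('ball',tri(t,P(171,277),s,q(313,263)),'blade',tri(t,P(266,234),s,q(262,385)),'ptr',tri(t,P(240,294),s,q(243,316)))
```

```text
(array([424.72763419, 213.055666  ]), [[413.2, 225.4], [418.4, 197.5], [436.3, 200.9], [431.1, 228.8]], np.int32(503)) (array([215.87619048, 232.59809524]), [[207.0, 217.0], [225.0, 217.0], [225.0, 248.0], [207.0, 248.0]], np.int32(525))
tread (array([ 0.49649717, -0.34347388,  0.06884678]), np.float64(3.176304904766031e-05)) [ 0.49850165 -0.34634519  0.055     ]
axis [array([ 0.461, -0.31 ,  0.06 ]), array([ 0.545, -0.328,  0.06 ]), array([ 0.535, -0.381,  0.06 ]), array([ 0.451, -0.363,  0.06 ])]
posttop [0.62846488 0.04069445 0.109     ] face [0.62663212 0.04058692 0.045     ] faceellipse [0.62662406 0.04197651 0.045     ] plate [0.62577474 0.04179312 0.018     ] [0.61635286 0.05693614 0.109     ]
handle (array([0.39948664, 0.34642295, 0.10257235]), np.float64(0.0033991700163692336)) axis [0.43909371 0.31665466 0.061     ] [0.44038281 0.31836713 0.055     ]
ball (array([0.56209167, 0.3055204 , 0.10204492]), np.float64(0.0033600137139524157)) blade (array([0.60504846, 0.25849937, 0.04423101]), np.float64(0.006413304948234157)) ptr (array([0.55908387, 0.26947952, 0.05688734]), np.float64(0.0019728450355850123))
```

```bash
python3 -m jog '0 42 35 0 0; 0 42 35 0 0; 0 42 35 0 0; 0 42 35 0 0; 0 42 35 0 0'; python3 -m jog '0 42 36 0 0; 0 43 37 0 0; 0 0 0 -40 0; 0 0 0 -40 0; 0 0 0 0 0'
python3 - <<'E'
from h import *
c=cap('wrist'); save(c,'w1.png',k=1.25); print(proj(c,[.4965,-.3435,.069]),c['s']['tcp_pos'])
E
```

```text
time_s: 0.78
tcp_pos: [0.4123, -0.4153, 0.2304]
ee_rot: [[-0.947, -0.322, -0.0], [-0.322, 0.947, 0.0], [0.0, 0.0, -1.0]]
wrist_force: [1.0, -0.9, -0.3]
gripper_width: 0.514
gripper_force: 0.0
time_s: 1.4
tcp_pos: [0.4941, -0.3425, 0.147]
ee_rot: [[-0.947, -0.322, -0.008], [-0.322, 0.947, 0.004], [0.006, 0.006, -1.0]]
wrist_force: [-0.3, 0.2, 0.6]
gripper_width: 0.02
gripper_force: 0.0
(np.float64(322.0411630952167), np.float64(215.20991505396628)) [ 0.49405711 -0.34246178  0.14703301]
```

View pics/w1.png

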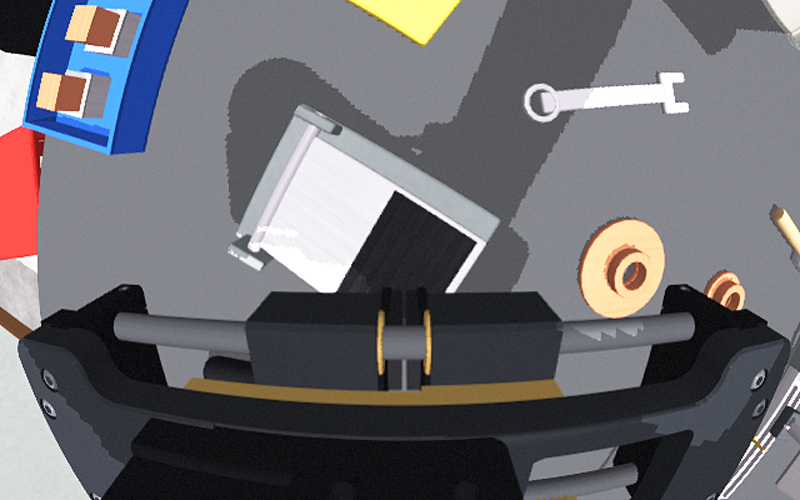

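```bash
python3 -m jog '0 2 0 -35 0; 0 0 0 -30 0; 0 0 0 0 0'; python3 -m jog '0 0 0 -10 0; 0 0 0 -10 0; 0 0 0 0 0';python3 -m jog '0 0 0 -6 0; 0 0 0 -4 0; 0 0 0 0 0'; python3 -m jog '0 0 0 -4 0; 0 0 0 0 0'
```

```text
time_s: 1.82
tcp_pos: [0.4981, -0.3441, 0.0857]
ee_rot: [[-0.947, -0.322, -0.001], [-0.322, 0.947, 0.0], [0.001, 0.0, -1.0]]
wrist_force: [0.2, -0.9, 0.0]
gripper_width: 0.004
gripper_force: 0.0
time_s: 2.2
tcp_pos: [0.5007, -0.3444, 0.0682]
ee_rot: [[-0.946, -0.323, 0.006], [-0.323, 0.946, -0.003], [-0.005, -0.004, -1.0]]
wrist_force: [0.1, 1.1, 7.4]
gripper_width: 0.004
gripper_force: 3.3
time_s: 2.58
tcp_pos: [0.501, -0.3438, 0.059]
ee_rot: [[-0.946, -0.323, 0.006], [-0.323, 0.946, -0.002], [-0.005, -0.004, -1.0]]
wrist_force: [1.0, 5.2, 9.0]
gripper_width: 0.002
gripper_force: 4.6
time_s: 2.82
tcp_pos: [0.5011, -0.3435, 0.0552]
ee_rot: [[-0.946, -0.323, 0.006], [-0.323, 0.946, -0.002], [-0.006, -0.004, -1.0]]
wrist_force: [0.2, 6.7, 11.0]
gripper_width: 0.001
gripper_force: 5.2
```

```bash
python3 -m jog '0 0 0 -4 0; 0 0 0 -4 0; 0 0 0 0 0'; python3 -m jog '0 0 0 -3 0; 0 0 0 0 0'; python3 -m jog '0 0 0 -3 0; 0 0 0 0 0'; python3 -m jog '0 0 0 -3 0; 0 0 0 0 0'
```

```text
time_s: 3.2
tcp_pos: [0.5013, -0.3432, 0.0493]
ee_rot: [[-0.946, -0.324, 0.007], [-0.324, 0.946, -0.002], [-0.006, -0.004, -1.0]]
wrist_force: [-1.2, 10.8, 20.4]
gripper_width: 0.009
gripper_force: 10.3
time_s: 3.45
tcp_pos: [0.5013, -0.3432, 0.0492]
ee_rot: [[-0.946, -0.325, 0.007], [-0.325, 0.946, -0.003], [-0.005, -0.005, -1.0]]
wrist_force: [-4.7, 14.5, 34.0]
gripper_width: 0.011
gripper_force: 17.3
time_s: 3.7
tcp_pos: [0.5014, -0.3432, 0.049]
ee_rot: [[-0.945, -0.326, 0.007], [-0.326, 0.945, -0.004], [-0.005, -0.006, -1.0]]
wrist_force: [-8.9, 18.4, 48.7]
gripper_width: 0.006
gripper_force: 24.4
time_s: 3.95
tcp_pos: [0.5014, -0.3432, 0.0489]
ee_rot: [[-0.945, -0.327, 0.007], [-0.327, 0.945, -0.004], [-0.005, -0.006, -1.0]]
wrist_force: [-13.8, 22.4, 63.6]
gripper_width: 0.007
gripper_force: 31.4
```

```bash
python3 -m jog '0 0 0 20 0; 0 0 0 50 0; 0.8 0 0 50 0; 0.8 0 40 30 0; 0.8 4 55 0 0'; python3 -m jog '0.8 5 55 0 0; 0.8 5 50 0 0; 0.8 5 20 0 0; 0.8 0 0 0 0;  0.8 0 0 0 0'
python3 - <<'E'
from rings import *
c=cap('wrist'); save(c,'w2.png',k=1.25); print(c['s']['tcp_pos']); [print(x) for x in rings(c)]
E
```

```text
time_s: 4.58
tcp_pos: [0.5041, -0.2492, 0.189]
ee_rot: [[-0.947, -0.32, 0.009], [-0.32, 0.947, -0.003], [-0.008, -0.005, -1.0]]
wrist_force: [0.5, 0.0, -0.5]
gripper_width: 0.26
gripper_force: 0.0
time_s: 5.2
tcp_pos: [0.5173, -0.1241, 0.1851]
ee_rot: [[-0.947, -0.322, 0.001], [-0.322, 0.947, -0.0], [-0.001, -0.0, -1.0]]
wrist_force: [0.0, -0.9, -0.5]
gripper_width: 0.778
gripper_force: 0.0
[ 0.51725957 -0.12414469  0.18512012]
(310, 343, 43, 93, (620, 149, 20, 29))
(439, -4, 43, 55, (429, 133, 34, 47))
(453, -146, 93, 93, (281, 80, 88, 87))
(381, -733, 27, 124, (0, 0, 25, 18))
```

View pics/w2.png

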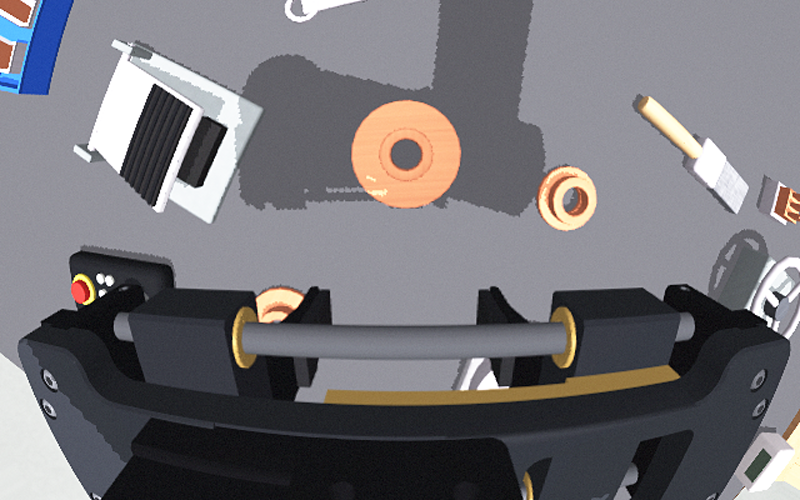

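Ring_b is fully in view at (406,153), measured at (453,−146) mm, and the pedal has come back up.

```bash
python3 -m jog '0.8 -40 -14 0 0; 0.8 -24 -8 -40 0; 0.8 0 0 -50 0; 0.8 0 0 -50 0; 0.8 0 0 0 0'; python3 -m jog '0.8 0 0 -20 0; 0.8 0 0 -5 0; 0.8 0 0 0 0; 0 0 0 0 0; 0 0 0 0 0'; python3 -m jog '0 0 0 0 0; 0 0 0 0 0;0 0 0 0 0'
```

```text
time_s: 5.88
tcp_pos: [0.4502, -0.1466, 0.0418]
ee_rot: [[-0.947, -0.32, -0.009], [-0.32, 0.947, -0.0], [0.009, 0.003, -1.0]]
wrist_force: [0.0, -0.2, 0.8]
gripper_width: 0.798
gripper_force: 0.0
time_s: 6.5
tcp_pos: [0.4538, -0.1457, 0.0204]
ee_rot: [[-0.947, -0.322, 0.002], [-0.322, 0.947, -0.0], [-0.002, -0.001, -1.0]]
wrist_force: [-0.1, -0.8, -0.7]
gripper_width: 0.652
gripper_force: 0.0
time_s: 6.88
tcp_pos: [0.4532, -0.1455, 0.0198]
ee_rot: [[-0.947, -0.322, -0.0], [-0.322, 0.947, 0.0], [0.0, 0.0, -1.0]]
wrist_force: [-1.3, 2.6, 4.9]
gripper_width: 0.488
gripper_force: 30.0
```

```bash
python3 -m jog '0 0 0 40 0; 0 0 0 60 0; 0 0 0 60 0; 0 30 25 20 0; 0 45 40 0 0'; python3 -m jog '0 45 40 0 0; 0 45 40 0 0; 0 45 40 0 0; 0 37 26 0 0; 0 0 0 0 0';  python3 -m jog '0 0 0 0 0; 0 0 0 0 0'
python3 - <<'E'
from rings import *
import pickle
c=cap('wrist'); save(c,'w3.png',k=1.25); pickle.dump(c,open('w3.pkl','wb')); print(c['s']['tcp_pos'],c['s']['gripper_width']); [print(x) for x in rings(c)]
print(proj(c,[.627,.0415,.109]),proj(c,[.627,.0415,.045]))
E
```

```text
time_s: 7.5
tcp_pos: [0.5286, -0.0808, 0.2013]
ee_rot: [[-0.948, -0.319, 0.003], [-0.319, 0.948, 0.001], [-0.003, -0.0, -1.0]]
wrist_force: [0.3, -0.0, -4.3]
gripper_width: 0.483
gripper_force: 30.0
time_s: 8.12
tcp_pos: [0.7011, 0.0675, 0.1951]
ee_rot: [[-0.946, -0.323, -0.005], [-0.323, 0.946, -0.0], [0.005, 0.001, -1.0]]
wrist_force: [-0.1, -0.2, -4.6]
gripper_width: 0.489
gripper_force: 30.0
time_s: 8.38
tcp_pos: [0.6992, 0.0644, 0.1991]
ee_rot: [[-0.947, -0.321, -0.001], [-0.321, 0.947, -0.0], [0.001, 0.0, -1.0]]
wrist_force: [-1.1, 0.1, -3.3]
gripper_width: 0.488
gripper_force: 30.0
[0.69922784 0.06441553 0.1991331 ] 0.4880549332955036
(850, 833, 75, 241, (584, 321, 43, 64))
(753, 80, 147, 192, (246, 166, 155, 95))
(np.float64(326.8501392362467), np.float64(114.96607517851344)) (np.float64(326.07354382972204), np.float64(115.65111820309265))
```

View pics/w3.png

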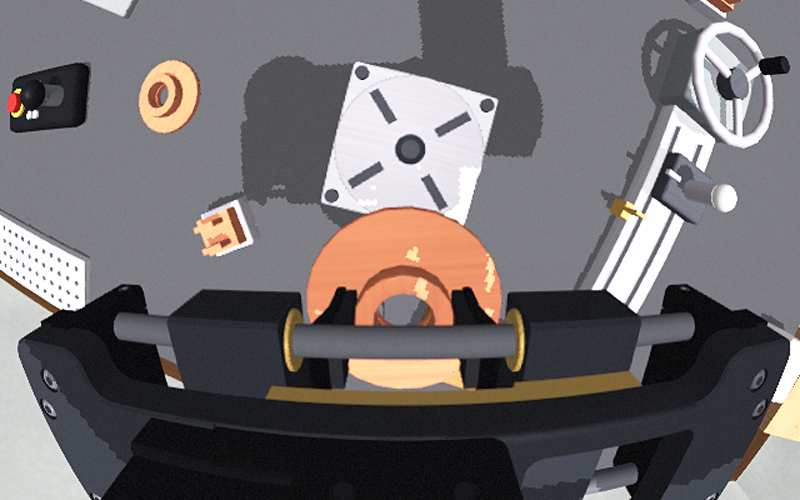

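The post is at (410,149) with the camera almost straight above it, ring_b is held level in the jaws, and ring_c is at (169,96). I'll refine the post position from this view.

Run:
```python
from h import *
import pickle
c=pickle.load(open('w3.pkl','rb'))
g=c['pixels'].max(2)[100:140,308:350]; m=(g<110).astype(np.uint8)
n,l,st,ce=cv2.connectedComponentsWithStats(m); i=1+np.argmax(st[1:,4]); p=ce[i]+[308,100]; print(p,st[i])
print(onz(c,*p,.109),onz(c,*p,.08),onz(c,*p,.045))
```

```text
[327.95283019 119.16509434] [  9   8  23  23 424]
[0.62986891 0.04339146 0.109     ] [0.62980199 0.04384335 0.08      ] [0.62972124 0.04438873 0.045     ]
```

```bash
python3 -m jog '0 -40 -12 0 0; 0 -30 -9 0 0; 0 0 0 -30 0; 0 0 0 0 0; 0 0 0 0 0'; python3 -m jog '0 0 0 0 0; 0 0 0 0 0'
```

```text
time_s: 9.05
tcp_pos: [0.631, 0.0441, 0.1708]
ee_rot: [[-0.947, -0.322, 0.002], [-0.322, 0.947, -0.0], [-0.002, -0.001, -1.0]]
wrist_force: [-0.5, -0.2, -3.4]
gripper_width: 0.49
gripper_force: 30.0
time_s: 9.3
tcp_pos: [0.6308, 0.0444, 0.1702]
ee_rot: [[-0.947, -0.322, 0.001], [-0.322, 0.947, 0.0], [-0.001, -0.0, -1.0]]
wrist_force: [0.3, -0.5, -4.1]
gripper_width: 0.487
gripper_force: 30.0
```

```bash
python3 -m jog '0 -1.5 -1 -20 0; 0 0 0 -20 0; 0 0 0 -5 0; 0 0 0 -5 0; 0 0 0 0 0'; python3 -m jog '0 0 0 -5 0; 0 0 0 -5 0; 0 0 0 -5 0; 0 0 0 0 0'; python3 -m jog '0 0 0 -12 0; 0 0 0 -12 0; 0 0 0 0 0'
```

```text
time_s: 9.93
tcp_pos: [0.629, 0.0434, 0.1199]
ee_rot: [[-0.947, -0.322, 0.001], [-0.322, 0.947, 0.0], [-0.001, -0.0, -1.0]]
wrist_force: [1.0, 0.4, -3.6]
gripper_width: 0.489
gripper_force: 30.0
time_s: 10.42
tcp_pos: [0.6283, 0.0432, 0.1038]
ee_rot: [[-0.947, -0.322, -0.001], [-0.322, 0.947, -0.0], [0.001, 0.0, -1.0]]
wrist_force: [0.7, 0.2, -4.3]
gripper_width: 0.486
gripper_force: 30.0
time_s: 10.8
tcp_pos: [0.6277, 0.0431, 0.0787]
ee_rot: [[-0.947, -0.322, -0.003], [-0.322, 0.947, -0.001], [0.003, 0.0, -1.0]]
wrist_force: [-0.4, -0.0, -4.0]
gripper_width: 0.49
gripper_force: 30.0
```

```bash
python3 -m jog '0 0 0 -10 0; 0 0 0 -2 0; 0 0 0 0 0';python3 -m jog '0 0 0 -2 0; 0 0 0 0 0'; python3 -m jog '0 0 0 -1 0; 0 0 0 0 0'
```

```text
time_s: 11.18
tcp_pos: [0.6287, 0.0432, 0.0684]
ee_rot: [[-0.947, -0.322, -0.0], [-0.322, 0.947, -0.0], [0.0, -0.0, -1.0]]
wrist_force: [-0.7, 0.4, -4.7]
gripper_width: 0.487
gripper_force: 30.0
time_s: 11.42
tcp_pos: [0.6287, 0.0433, 0.0666]
ee_rot: [[-0.947, -0.322, 0.0], [-0.322, 0.947, 0.0], [-0.0, 0.0, -1.0]]
wrist_force: [-0.9, 0.3, -2.9]
gripper_width: 0.488
gripper_force: 30.0
time_s: 11.68
tcp_pos: [0.6287, 0.0433, 0.0655]
ee_rot: [[-0.947, -0.322, -0.0], [-0.322, 0.947, 0.0], [0.0, 0.0, -1.0]]
wrist_force: [0.2, -0.8, -4.8]
gripper_width: 0.487
gripper_force: 30.0
```

```bash
python3 -m jog '0 0 0 -1 0; 0 0 0 0 0; 0.75 0 0 0 0; 0.75 0 0 0 0; 0.75 0 0 0 0'; python3 -m jog '0.75 0 0 10 0; 0.75 0 0 55 0; 0.75 0 0 55 0; 0.75 20 -50 0 0; 0.75 20 -55 0 0'; python3 -m jog '0.75 20 -55 0 0; 0.75 20 -55 0 0; 0.75 3 -12 0 0; 0.75 0 0 0 0; 0.75 0 0 0 0'
python3 - <<'E'
from rings import *
c=cap('wrist'); save(c,'w4.png',k=1.25);  print(c['s']['tcp_pos'],c['s']['gripper_width']); [print(x) for x in rings(c)]
E
```

```text
time_s: 12.3
tcp_pos: [0.6291, 0.0434, 0.065]
ee_rot: [[-0.947, -0.322, 0.001], [-0.322, 0.947, 0.0], [-0.001, -0.0, -1.0]]
wrist_force: [-0.7, 0.3, -0.0]
gripper_width: 0.716
gripper_force: 0.0
time_s: 12.92
tcp_pos: [0.6698, -0.0618, 0.1871]
ee_rot: [[-0.946, -0.324, 0.004], [-0.324, 0.946, 0.001], [-0.004, -0.001, -1.0]]
wrist_force: [1.0, 0.5, -0.9]
gripper_width: 0.748
gripper_force: 0.0
time_s: 13.55
tcp_pos: [0.7116, -0.1823, 0.1851]
ee_rot: [[-0.946, -0.323, 0.0], [-0.323, 0.946, 0.0], [-0.0, 0.0, -1.0]]
wrist_force: [0.5, -0.1, -0.2]
gripper_width: 0.748
gripper_force: 0.0
[ 0.71158962 -0.18225881  0.18508362] 0.7484951164403714
(951, -678, 31, 197, (0, 209, 48, 41))
(625, 85, 55, 68, (519, 170, 31, 43))
(644, -208, 75, 75, (287, 84, 71, 70))
(436, 7, 47, 52, (521, 18, 27, 36))
```

View pics/w4.png

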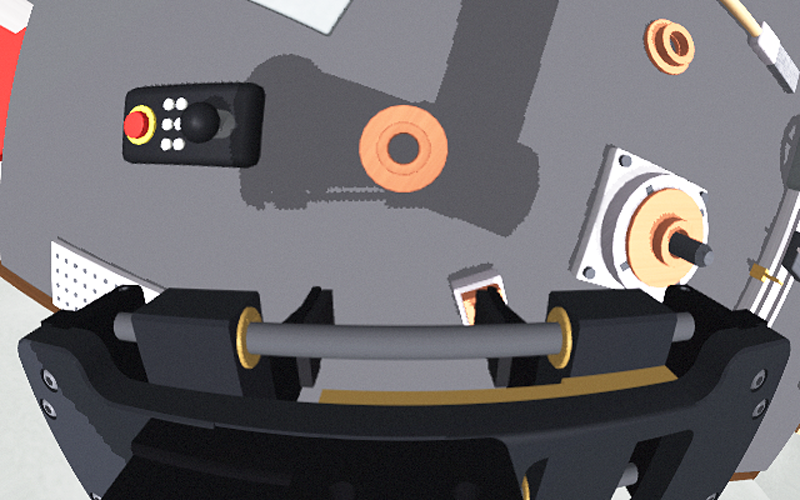

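Ring_b sits on the chuck around the post at (680,245), and ring_c is clear at (403,148), measured at (644,−208) mm.

```bash
python3 -m jog '0.75 -40 -15 0 0; 0.75 -28 -10.5 0 0; 0.75 0 0 -55 0; 0.75 0 0 -50 0; 0.75 0 0 -35 0'; python3 -m jog '0.75 0 0 -20 0; 0.75 0 0 -5 0; 0.75 0 0 0 0; 0 0 0 0 0; 0 0 0 0 0'; python3 -m jog '0 0 0 0 0; 0 0 0 0 0;0 0 0 0 0'
```

```text
time_s: 14.22
tcp_pos: [0.6428, -0.2074, 0.043]
ee_rot: [[-0.946, -0.324, -0.002], [-0.324, 0.946, 0.0], [0.001, 0.001, -1.0]]
wrist_force: [-0.0, 0.3, 0.3]
gripper_width: 0.75
gripper_force: 0.0
time_s: 14.85
tcp_pos: [0.6444, -0.2092, 0.0208]
ee_rot: [[-0.947, -0.322, 0.002], [-0.322, 0.947, -0.0], [-0.002, -0.001, -1.0]]
wrist_force: [-0.3, 0.4, -0.3]
gripper_width: 0.603
gripper_force: 0.0
time_s: 15.22
tcp_pos: [0.6439, -0.2087, 0.0203]
ee_rot: [[-0.947, -0.322, 0.0], [-0.322, 0.947, 0.0], [-0.0, 0.0, -1.0]]
wrist_force: [-1.9, 3.6, 5.0]
gripper_width: 0.487
gripper_force: 30.0
```

```bash
python3 -m jog '0 0 0 40 0; 0 0 0 60 0; 0 0 0 50 0; 0 -4 55 0 0; 0 -4 55 0 0'; python3 -m jog '0 -4 55 0 0; 0 -3 55 0 0; 0 0 32 0 0; 0 0 0 0 0; 0 0 0 0 0'; python3 -m jog '0 0 0 0 0; 0 0 0 0 0'
```

```text
time_s: 15.85
tcp_pos: [0.635, -0.0989, 0.1688]
ee_rot: [[-0.948, -0.319, -0.001], [-0.319, 0.948, 0.001], [0.0, 0.001, -1.0]]
wrist_force: [0.2, 1.7, -2.8]
gripper_width: 0.491
gripper_force: 30.0
time_s: 16.48
tcp_pos: [0.6283, 0.0422, 0.1685]
ee_rot: [[-0.947, -0.322, -0.002], [-0.322, 0.947, -0.001], [0.002, -0.0, -1.0]]
wrist_force: [-0.5, -0.1, -2.2]
gripper_width: 0.484
gripper_force: 30.0
time_s: 16.73
tcp_pos: [0.6287, 0.0417, 0.1694]
ee_rot: [[-0.947, -0.32, -0.0], [-0.32, 0.947, -0.0], [0.0, -0.0, -1.0]]
wrist_force: [0.3, -0.1, -3.4]
gripper_width: 0.491
gripper_force: 30.0
```

```bash
python3 -m jog '0 0 1.5 -20 0; 0 0 0 -20 0; 0 0 0 -5 0; 0 0 0 -5 0; 0 0 0 0 0'; python3 -m jog '0 0 0 -5 0; 0 0 0 -5 0; 0 0 0 -5 0; 0 0 0 -5 0; 0 0 0 0 0'; python3 -m jog '0 0 0 -5 0; 0 0 0 -3 0; 0 0 0 0 0'; python3 -m jog '0 0 0 -2 0; 0 0 0 -1 0; 0 0 0 0 0'
```

```text
time_s: 17.35
tcp_pos: [0.629, 0.0442, 0.1199]
ee_rot: [[-0.947, -0.322, 0.001], [-0.322, 0.947, 0.0], [-0.0, -0.0, -1.0]]
wrist_force: [0.7, -0.4, -3.6]
gripper_width: 0.49
gripper_force: 30.0
time_s: 17.98
tcp_pos: [0.6283, 0.0442, 0.0988]
ee_rot: [[-0.947, -0.322, -0.001], [-0.322, 0.947, -0.0], [0.001, 0.0, -1.0]]
wrist_force: [0.9, 0.2, -3.2]
gripper_width: 0.487
gripper_force: 30.0
time_s: 18.35
tcp_pos: [0.6285, 0.0443, 0.0912]
ee_rot: [[-0.947, -0.322, -0.001], [-0.322, 0.947, -0.0], [0.001, 0.0, -1.0]]
wrist_force: [-0.2, -0.4, -2.7]
gripper_width: 0.489
gripper_force: 30.0
time_s: 18.73
tcp_pos: [0.6289, 0.0444, 0.0893]
ee_rot: [[-0.947, -0.322, 0.001], [-0.322, 0.947, 0.0], [-0.001, -0.0, -1.0]]
wrist_force: [-1.3, 0.0, 2.4]
gripper_width: 0.483
gripper_force: 30.0
```

```bash
python3 -m jog '0.75 0 0 0 0; 0.75 0 0 0 0; 0.75 0 0 0 0; 0.75 0 0 40 0; 0.75 0 0 55 0'; python3 -m jog '0.75 -50 -7 0 0; 0.75 -50 -7 0 0; 0.75 -21 0 0 0; 0.75 0 0 0 0; 0.75 0 0 0 0'
python3 - <<'E'
from rings import *
c=cap('wrist'); save(c,'w5.png',k=1.25);  print(c['s']['tcp_pos'],c['s']['gripper_width']); [print(x) for x in rings(c)]
t=cap('top'); print(rings(t)); s=cap('scene'); print(rings(s)); save(s,'s5.png',(280,150,480,300),4)
E
```

```text
time_s: 19.35
tcp_pos: [0.6278, 0.044, 0.1828]
ee_rot: [[-0.947, -0.322, -0.004], [-0.322, 0.947, -0.001], [0.004, 0.0, -1.0]]
wrist_force: [1.2, 0.4, 0.6]
gripper_width: 0.747
gripper_force: 0.0
time_s: 19.98
tcp_pos: [0.5088, 0.0306, 0.1839]
ee_rot: [[-0.947, -0.322, 0.001], [-0.322, 0.947, 0.0], [-0.001, -0.0, -1.0]]
wrist_force: [-0.3, -0.3, 0.5]
gripper_width: 0.749
gripper_force: 0.0
[0.50878519 0.0305616  0.18390298] 0.7487225306048101
(587, 793, 143, 195, (601, 295, 39, 66))
(667, 49, 35, 118, (262, 293, 76, 21))
(309, 331, 47, 83, (561, 107, 36, 35))
(439, 6, 59, 59, (296, 90, 57, 56))
[(437, 7, 58, 60, (297, 225, 20, 20)), (799, 167, 96, 136, (240, 109, 37, 25)), (656, 891, 332, 424, (0, 109, 79, 109)), (1165, -74, 45, 2534, (0, 11, 640, 12))]
[(978, 590, 53, 194, (601, 273, 39, 32)), (790, 172, 98, 143, (419, 258, 53, 39)), (608, 58, 94, 103, (357, 215, 35, 33)), (710, 722, 68, 87, (610, 183, 30, 46)), (440, 7, 60, 67, (324, 180, 21, 19)), (51, 1403, 57, 345, (603, 0, 23, 40))]
```

View pics/w5.png

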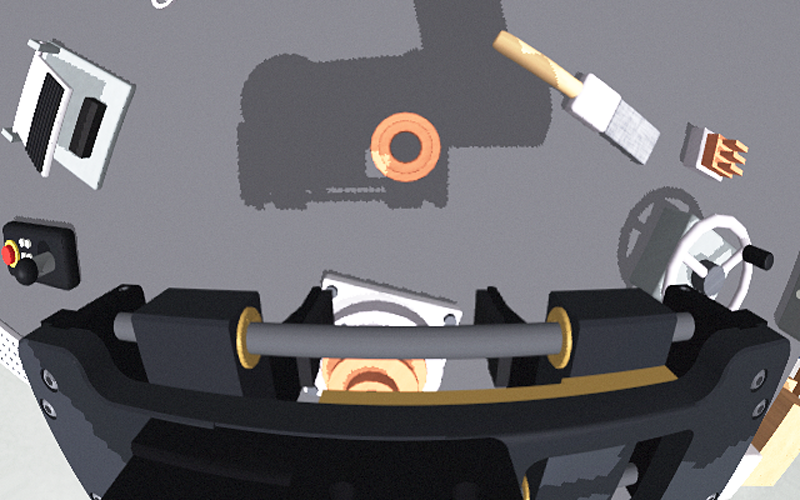

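Ring_d is clear at (406,147), measured at (439,6) mm. The two placed rings show at the bottom edge, on the chuck.

```bash
python3 -m jog '0.75 -40 -14 0 0; 0.75 -30 -10 0 0; 0.75 0 0 -55 0; 0.75 0 0 -50 0; 0.75 0 0 -35 0'; python3 -m jog '0.75 0 0 -20 0; 0.75 0 0 -4 0; 0.75 0 0 0 0; 0 0 0 0 0; 0 0 0 0 0'; python3 -m jog '0 0 0 0 0; 0 0 0 0 0;0 0 0 0 0'
```

```text
time_s: 20.75
tcp_pos: [0.4376, 0.0061, 0.0416]
ee_rot: [[-0.947, -0.322, -0.001], [-0.322, 0.947, -0.001], [0.002, -0.0, -1.0]]
wrist_force: [0.6, -0.5, 0.0]
gripper_width: 0.748
gripper_force: 0.0
time_s: 21.38
tcp_pos: [0.4383, 0.0065, 0.0204]
ee_rot: [[-0.947, -0.322, 0.002], [-0.322, 0.947, 0.001], [-0.002, 0.0, -1.0]]
wrist_force: [0.1, 0.2, -0.1]
gripper_width: 0.601
gripper_force: 0.0
time_s: 21.75
tcp_pos: [0.4381, 0.0066, 0.0201]
ee_rot: [[-0.947, -0.322, 0.001], [-0.322, 0.947, 0.0], [-0.001, 0.0, -1.0]]
wrist_force: [-2.0, 1.3, 5.0]
gripper_width: 0.49
gripper_force: 30.0
```

View pics/s5.png

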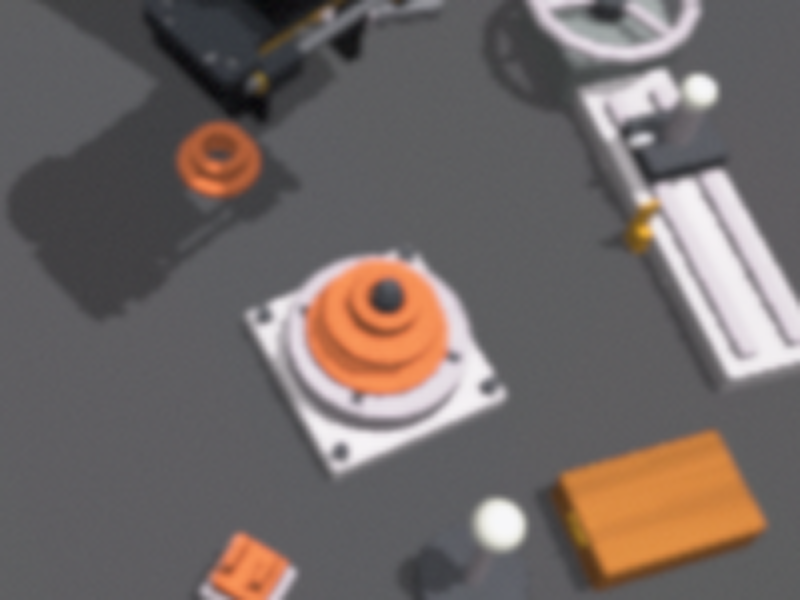

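Rings b and c sit stacked square on the chuck, with the post tip showing through at (387,296). Ring_d is gripped.

```bash
python3 -m jog '0 0 0 40 0; 0 0 0 60 0; 0 0 0 50 0; 0 50 10 0 0; 0 50 10 0 0'; python3 -m jog '0 50 10 0 0; 0 41 7.5 0 0; 0 0 0 0 0; 0 0 0 0 0; 0 0 0 0 0'; python3 -m jog '0 0 0 0 0; 0 0 0 0 0'
```

```text
time_s: 22.38
tcp_pos: [0.5382, 0.0264, 0.1703]
ee_rot: [[-0.947, -0.322, 0.001], [-0.322, 0.947, 0.001], [-0.001, 0.001, -1.0]]
wrist_force: [0.0, 0.5, -1.9]
gripper_width: 0.485
gripper_force: 30.0
time_s: 23.0
tcp_pos: [0.6274, 0.0435, 0.1693]
ee_rot: [[-0.947, -0.322, -0.001], [-0.322, 0.947, -0.0], [0.001, 0.0, -1.0]]
wrist_force: [0.3, 0.5, -3.0]
gripper_width: 0.488
gripper_force: 30.0
time_s: 23.25
tcp_pos: [0.6284, 0.0438, 0.17]
ee_rot: [[-0.947, -0.322, 0.001], [-0.322, 0.947, 0.0], [-0.001, 0.0, -1.0]]
wrist_force: [-0.4, 1.0, -3.1]
gripper_width: 0.485
gripper_force: 30.0
```

```bash
python3 -m jog '0 0.5 0 -20 0; 0 0 0 -20 0; 0 0 0 -5 0; 0 0 0 -5 0; 0 0 0 0 0'; python3 -m jog '0 0 0 -3 0; 0 0 0 -2 0; 0 0 0 0 0'; python3 -m jog '0 0 0 -1.5 0; 0 0 0 0 0'
```

```text
time_s: 23.88
tcp_pos: [0.6294, 0.0438, 0.1199]
ee_rot: [[-0.947, -0.322, 0.001], [-0.322, 0.947, 0.0], [-0.001, -0.0, -1.0]]
wrist_force: [0.3, -0.1, -3.4]
gripper_width: 0.487
gripper_force: 30.0
time_s: 24.25
tcp_pos: [0.6292, 0.0438, 0.1145]
ee_rot: [[-0.947, -0.322, -0.0], [-0.322, 0.947, -0.0], [0.0, 0.0, -1.0]]
wrist_force: [0.3, 0.4, -3.1]
gripper_width: 0.488
gripper_force: 30.0
time_s: 24.5
tcp_pos: [0.6294, 0.0438, 0.1132]
ee_rot: [[-0.947, -0.322, 0.0], [-0.322, 0.947, 0.0], [-0.0, -0.0, -1.0]]
wrist_force: [0.7, 0.3, -2.8]
gripper_width: 0.489
gripper_force: 30.0
```

```bash
python3 -m jog '0 0 0 -1 0; 0 0 0 0 0; 0.75 0 0 0 0; 0.75 0 0 0 0; 0.75 0 0 0 0'; python3 -m jog '0.75 0 0 40 0; 0.75 0 0 50 0; 0 -18 -55 0 0; 0 -18 -55 0 0; 0 -18 -55 0 0'; python3 -m jog '0 -18 -55 0 0; 0 -18 -55 0 0; 0 -18 -55 0 0; 0 -18 -55 0 0; 0 -4 -2 0 0'; python3 -m jog '0 0 0 0 0; 0 0 0 0 0'
python3 - <<'E'
from rings import *
s=cap('scene'); save(s,'s6.png',(330,180,430,270),6); t=cap('top'); save(t,'t6.png',(265,140,325,200),8)
a=cv2.imread('pics/s6.png');b=cv2.imread('pics/t6.png');h=cv2.resize(b,(540,540)); cv2.imwrite('pics/st6.png',cv2.resize(np.hstack([a,h]),None,fx=.7,fy=.7))
print(s['s']['tcp_pos'])
E
```

```text
time_s: 25.12
tcp_pos: [0.6294, 0.0438, 0.1118]
ee_rot: [[-0.947, -0.322, 0.0], [-0.322, 0.947, -0.0], [-0.0, -0.0, -1.0]]
wrist_force: [0.4, 0.0, -0.4]
gripper_width: 0.713
gripper_force: 0.0
time_s: 25.75
tcp_pos: [0.5747, -0.1225, 0.2022]
ee_rot: [[-0.946, -0.323, 0.001], [-0.323, 0.946, -0.0], [-0.001, -0.0, -1.0]]
wrist_force: [0.5, -0.9, -0.5]
gripper_width: 0.497
gripper_force: 0.0
time_s: 26.38
tcp_pos: [0.4977, -0.3464, 0.2015]
ee_rot: [[-0.948, -0.317, -0.001], [-0.317, 0.948, -0.0], [0.001, 0.0, -1.0]]
wrist_force: [-1.2, 0.1, -0.1]
gripper_width: 0.021
gripper_force: 0.0
time_s: 26.62
tcp_pos: [0.4998, -0.3422, 0.2021]
ee_rot: [[-0.946, -0.323, 0.0], [-0.323, 0.946, 0.0], [-0.0, -0.0, -1.0]]
wrist_force: [-0.9, 0.0, -0.0]
gripper_width: 0.002
gripper_force: 0.0
[ 0.4998137  -0.34218697  0.20209939]
```

View pics/st6.png

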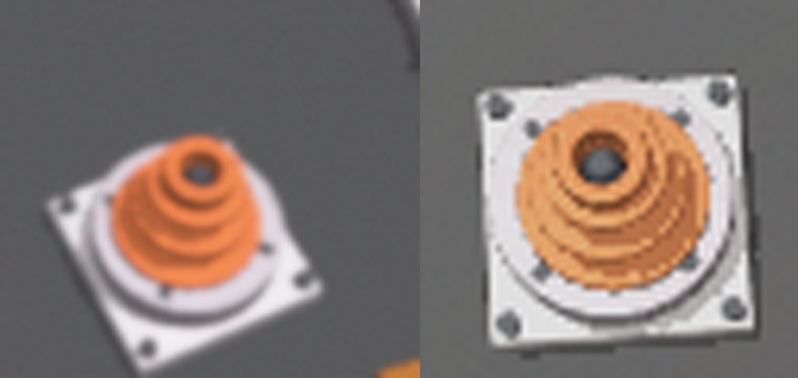

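All three rings are stacked square, widest at the bottom, with the post tip inside the top bore. Next is the clamping press.

```bash
python3 -m jog '0 1 -1 -50 0; 0 0 0 -50 0; 0 0 0 -20 0; 0 0 0 -10 0; 0 0 0 0 0'; python3 -m jog '0 0 0 -10 0; 0 0 0 -10 0; 0 0 0 -6 0; 0 0 0 -5 0; 0 0 0 0 0'; python3 -m jog '0 0 0 0 0; 0 0 0 0 0; 0 0 0 0 0; 0 0 0 0 0; 0 0 0 0 0'; python3 -m jog '0 0 0 0 0; 0 0 0 0 0; 0 0 0 0 0; 0 0 0 0 0; 0 0 0 0 0';python3 -m jog '0 0 0 0 0; 0 0 0 0 0; 0 0 0 0 0; 0 0 0 0 0; 0 0 0 0 0';python3 -m jog '0 0 0 0 0; 0 0 0 0 0; 0 0 0 0 0; 0 0 0 0 0; 0 0 0 0 0'; python3 -m jog '0 0 0 0 0; 0 0 0 0 0; 0 0 0 0 0; 0 0 0 0 0; 0 0 0 0 0'
```

```text
time_s: 27.35
tcp_pos: [0.5005, -0.3435, 0.0728]
ee_rot: [[-0.946, -0.324, -0.001], [-0.324, 0.946, -0.0], [0.001, 0.0, -1.0]]
wrist_force: [-2.7, 2.0, 5.5]
gripper_width: 0.008
gripper_force: 2.7
time_s: 27.98
tcp_pos: [0.5026, -0.3431, 0.0492]
ee_rot: [[-0.946, -0.325, 0.004], [-0.325, 0.946, -0.002], [-0.003, -0.003, -1.0]]
wrist_force: [-7.0, 15.0, 34.4]
gripper_width: 0.005
gripper_force: 17.3
time_s: 28.6
tcp_pos: [0.5026, -0.3431, 0.0492]
ee_rot: [[-0.946, -0.325, 0.005], [-0.325, 0.946, -0.002], [-0.004, -0.004, -1.0]]
wrist_force: [-7.5, 14.4, 34.4]
gripper_width: 0.007
gripper_force: 17.1
time_s: 29.22
tcp_pos: [0.5026, -0.3431, 0.0492]
ee_rot: [[-0.946, -0.325, 0.005], [-0.325, 0.946, -0.002], [-0.004, -0.004, -1.0]]
wrist_force: [-6.7, 14.5, 34.4]
gripper_width: 0.005
gripper_force: 17.1
time_s: 29.85
tcp_pos: [0.5026, -0.3431, 0.0492]
ee_rot: [[-0.946, -0.325, 0.005], [-0.325, 0.946, -0.002], [-0.004, -0.004, -1.0]]
wrist_force: [-7.8, 13.9, 34.8]
gripper_width: 0.009
gripper_force: 17.1
time_s: 30.48
tcp_pos: [0.5026, -0.3431, 0.0492]
ee_rot: [[-0.946, -0.325, 0.005], [-0.325, 0.946, -0.002], [-0.004, -0.004, -1.0]]
wrist_force: [-7.5, 14.3, 33.3]
gripper_width: 0.003
gripper_force: 17.1
time_s: 31.1
tcp_pos: [0.5026, -0.3431, 0.0492]
ee_rot: [[-0.946, -0.325, 0.005], [-0.325, 0.946, -0.002], [-0.004, -0.004, -1.0]]
wrist_force: [-6.2, 14.3, 34.3]
gripper_width: 0.009
gripper_force: 17.1
```

```bash
python3 -m jog '0 0 0 15 0; 0 0 0 40 0; 0 0 0 55 0; 0 0 0 50 0; 0 0 55 0 0'; python3 -m jog '0 0 55 0 0; 0 0 55 0 0; 0 0 55 0 0; 0 0 55 0 0; 0 0 55 0 0'; python3 -m jog '0.6 0 55 0 0; 0.6 0 55 0 0; 0.6 0 55 0 0; 0.6 0 55 0 0; 0.6 0 55 0 0'; python3 -m jog '0.6 0 55 0 0; 0.6 0 30 0 0; 0.6 0 0 0 0; 0.6 0 0 0 0; 0.6 0 0 0 0'
python3 - <<'E'
from rings import *
import pickle
c=cap('wrist'); save(c,'w7.png',k=1.25); pickle.dump(c,open('w7.pkl','wb')); print(c['s']['tcp_pos'],c['s']['joints'])
t=cap('top'); save(t,'t7.png',(165,125,345,265),4); print(proj(c,[.3995,.3464,.1026]),proj(c,[.439,.3167,.065]))
E
```

```text
time_s: 31.72
tcp_pos: [0.5037, -0.2915, 0.2071]
ee_rot: [[-0.948, -0.319, 0.013], [-0.319, 0.948, -0.005], [-0.01, -0.009, -1.0]]
wrist_force: [0.6, 0.8, 0.1]
gripper_width: 0.002
gripper_force: 0.0
time_s: 32.35
tcp_pos: [0.5006, -0.0119, 0.2024]
ee_rot: [[-0.946, -0.323, 0.003], [-0.323, 0.946, 0.001], [-0.003, -0.0, -1.0]]
wrist_force: [0.3, -0.1, 0.7]
gripper_width: 0.003
gripper_force: 0.0
time_s: 32.98
tcp_pos: [0.5002, 0.2634, 0.2024]
ee_rot: [[-0.946, -0.323, 0.002], [-0.323, 0.946, 0.002], [-0.003, 0.001, -1.0]]
wrist_force: [1.6, 0.3, 0.0]
gripper_width: 0.489
gripper_force: 0.0
time_s: 33.6
tcp_pos: [0.5003, 0.3449, 0.2016]
ee_rot: [[-0.947, -0.321, 0.0], [-0.321, 0.947, 0.0], [-0.0, 0.0, -1.0]]
wrist_force: [-1.1, 0.1, 0.3]
gripper_width: 0.598
gripper_force: 0.0
[0.5003043  0.34485268 0.20157637] [ 4.98266995e+01  2.15509848e+01 -4.61138853e+00  3.38605584e-03
 -6.38080950e+01 -1.21099280e+02]
(np.float64(366.594719591135), np.float64(92.22647644203425)) (np.float64(317.1681941469987), np.float64(124.40255074640723))
```

View pics/w7.png

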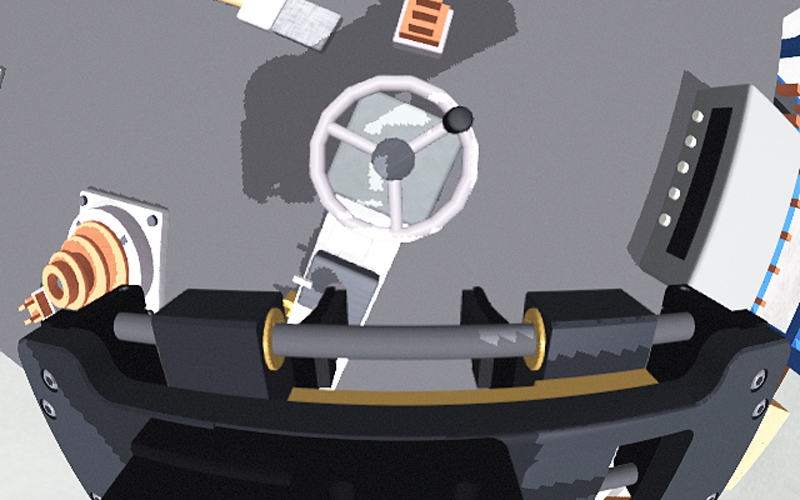

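The handle's top is at (459,120) and the wheel hub at (393,159). Joint 6 would run out of range on a clockwise turn, so I'll roll the hand counter-clockwise first.

```bash
python3 -m jog '0.6 0 0 0 10; 0.6 0 0 0 10; 0.6 0 0 0 10; 0.6 0 0 0 10; 0.6 0 0 0 10'; python3 -m jog '0.6 -16 0 0 10; 0.6 -16 0 0 10; 0.6 -16 0 0 10; 0.6 -16 0 0 10; 0.6 -16 0 0 10';  python3 -m jog '0.6 0 0 0 10; 0.6 0 0 0 10; 0.6 0 0 0 10; 0.6 0 0 0 10; 0.6 0 0 0 0'; python3 -m jog '0.6 0 0 0 0; 0.6 0 0 0 0'
python3 - <<'E'
from h import *
import pickle
c=pickle.load(open('w7.pkl','rb')); t=pickle.load(open('top0.pkl','rb'))
im=c['pixels']; g=im.max(2)[80:112,352:384]; n,l,st,ce=cv2.connectedComponentsWithStats((g<75).astype(np.uint8)); i=1+np.argmax(st[1:,4]); ph=ce[i]+[352,80]
# wheel rim: bright ring -> fit ellipse of hull projected at z
hsv=cv2.cvtColor(im,cv2.COLOR_RGB2HSV)
m=((hsv[...,2]>185)&(hsv[...,1]<40)).astype(np.uint8)[50:200,235:395]
k=max(cv2.findContours(m,0,1)[0],key=cv2.contourArea); pts=k[:,0]+[235,50]
pts=pts[pts[:,1]<185]; 
for z in (.06,.068):
    P=np.array([onz(c,u,v,z)[:2] for u,v in pts]); 
    A=np.c_[2*P,np.ones(len(P))]; w=np.ones(len(P))>0
    for _ in range(6):
        s=np.linalg.lstsq(A[w],(P[w]**2).sum(1),rcond=None)[0]; R=np.sqrt(s[2]+s[:2]@s[:2]); e=abs(np.hypot(*(P-s[:2]).T)-R); w=e<max(.002,np.percentile(e,70)*1.0)
    print('rim',z,s[:2],R,w.mean())
print(ph,'handle wrist',onz(c,*ph,.095),onz(c,*ph,.1),'hub',onz(c,314.4,127.2,.062))
T,e=tri(c,ph,t,(186.6,243.6)); print('tri',T,e)
print(r.sense()['tcp_pos'],r.sense()['joints'],r.sense()['ee_rot'].round(3).tolist())
E
```

```text
time_s: 34.33
tcp_pos: [0.5004, 0.3451, 0.2013]
ee_rot: [[-0.357, -0.934, 0.0], [-0.934, 0.357, 0.0], [-0.0, -0.0, -1.0]]
wrist_force: [0.8, -0.1, 0.6]
gripper_width: 0.607
gripper_force: 0.0
time_s: 34.95
tcp_pos: [0.42, 0.3451, 0.2013]
ee_rot: [[0.486, -0.874, 0.0], [-0.874, -0.486, 0.0], [-0.0, -0.0, -1.0]]
wrist_force: [0.9, -0.5, -0.9]
gripper_width: 0.6
gripper_force: 0.0
time_s: 35.58
tcp_pos: [0.4204, 0.3453, 0.2013]
ee_rot: [[0.931, -0.365, 0.0], [-0.365, -0.931, 0.0], [0.0, -0.0, -1.0]]
wrist_force: [-0.4, 0.3, -0.4]
gripper_width: 0.601
gripper_force: 0.0
time_s: 35.83
tcp_pos: [0.4203, 0.3456, 0.2011]
ee_rot: [[0.932, -0.363, 0.0], [-0.363, -0.932, 0.0], [0.0, -0.0, -1.0]]
wrist_force: [-0.1, -0.9, 0.4]
gripper_width: 0.6
gripper_force: 0.0
rim 0.06 [0.44387759 0.31329159] 0.06156244795166533 0.6991404011461319
rim 0.068 [0.44353647 0.31347008] 0.05990247303144137 0.6991404011461319
[364.16666667  95.42647059] handle wrist [0.40185959 0.34616279 0.095     ] [0.40242069 0.34566122 0.1       ] hub [0.44243573 0.31504356 0.062     ]
tri [0.40055247 0.34733088 0.09156837] 0.0024453848518328184
[0.42030494 0.34564385 0.2010925 ] [ 5.65104750e+01  1.55729235e+01 -1.35388432e+01  1.71562095e-03
 -6.08868591e+01  1.21773658e+01] [[0.932, -0.363, 0.0], [-0.363, -0.932, 0.0], [0.0, -0.0, -1.0]]
```

```bash
python3 -m jog '0.6 -19.5 1 0 0; 0.6 0 0 -50 0; 0.6 0 0 -45 0; 0.6 0 0 -15 0; 0.6 0 0 0 0'; python3 -m jog '0.6 0 0 -5 0; 0.6 0 0 -5 0; 0.6 0 0 0 0'; python3 -m jog '0.6 0 0 -4 0; 0.6 0 0 0 0'; python3 -m jog '0.6 0 0 -4 0; 0.6 0 0 0 0'
```

```text
time_s: 36.45
tcp_pos: [0.4004, 0.3469, 0.091]
ee_rot: [[0.932, -0.361, -0.0], [-0.361, -0.932, -0.001], [0.0, 0.001, -1.0]]
wrist_force: [0.1, -0.6, 0.6]
gripper_width: 0.6
gripper_force: 0.0
time_s: 36.83
tcp_pos: [0.4008, 0.3468, 0.0813]
ee_rot: [[0.932, -0.362, 0.0], [-0.362, -0.932, 0.0], [0.0, -0.0, -1.0]]
wrist_force: [0.3, 0.0, 1.2]
gripper_width: 0.6
gripper_force: 0.0
time_s: 37.08
tcp_pos: [0.4012, 0.3473, 0.0803]
ee_rot: [[0.932, -0.362, 0.002], [-0.362, -0.932, 0.001], [0.001, -0.001, -1.0]]
wrist_force: [-5.3, -2.6, 18.0]
gripper_width: 0.597
gripper_force: 8.8
time_s: 37.33
tcp_pos: [0.4013, 0.3475, 0.0801]
ee_rot: [[0.932, -0.361, 0.003], [-0.361, -0.932, 0.001], [0.002, -0.002, -1.0]]
wrist_force: [-12.4, -5.1, 39.6]
gripper_width: 0.603
gripper_force: 20.2
```

```bash
python3 -m jog '0.6 0 0 12 0; 0 0 0 0 0; 0 0 0 0 0; 0 0 0 0 0; 0 0 0 0 0'; python3 -m jog '0 0 0 0 0; 0 0 0 0 0; 0 0 0 0 0'
python3 - <<'E'
import numpy as np
# steps of -10 deg about axis A
from h import *
A=np.array([.4435,.3138]); p=np.array(r.sense()['tcp_pos'][:2])
print(p-A,np.hypot(*(p-A)))
A=p-(p-A)/np.hypot(*(p-A))*.052
th=np.arctan2(*(p-A)[::-1]); print(np.degrees(th))
q=A+.052*np.c_[np.cos(th-np.radians(10)*np.arange(18)),np.sin(th-np.radians(10)*np.arange(18))]
print((np.diff(q,axis=0)*1000).round(1).tolist())
E
```

```text
time_s: 37.95
tcp_pos: [0.401, 0.3477, 0.0845]
ee_rot: [[0.932, -0.362, 0.001], [-0.362, -0.932, 0.002], [-0.0, -0.002, -1.0]]
wrist_force: [-0.8, 5.0, -3.0]
gripper_width: 0.233
gripper_force: 2.0
time_s: 38.33
tcp_pos: [0.4008, 0.3477, 0.0846]
ee_rot: [[0.932, -0.362, 0.0], [-0.362, -0.932, 0.001], [-0.0, -0.002, -1.0]]
wrist_force: [0.3, 5.0, -5.6]
gripper_width: 0.194
gripper_force: 30.0
[-0.04268181  0.03388943] 0.054499816363136354
141.5503637347292
[[6.2, 6.6], [7.3, 5.4], [8.1, 4.1], [8.7, 2.6], [9.0, 1.0], [9.0, -0.5], [8.8, -2.1], [8.3, -3.6], [7.6, -5.0], [6.6, -6.2], [5.4, -7.3], [4.1, -8.1], [2.6, -8.7], [1.0, -9.0], [-0.5, -9.0], [-2.1, -8.8], [-3.6, -8.3]]
```

```bash
python3 -m jog '0 6.2 6.6 0 -10; 0 7.3 5.4 0 -10; 0 0 0 0 0'; python3 -m jog '0 8.1 4.1 0 -10; 0 8.7 2.6 0 -10; 0 0 0 0 0'
```

```text
time_s: 38.7
tcp_pos: [0.4144, 0.3605, 0.0847]
ee_rot: [[0.752, -0.66, 0.0], [-0.66, -0.752, 0.002], [-0.001, -0.002, -1.0]]
wrist_force: [-1.3, 6.5, -3.9]
gripper_width: 0.197
gripper_force: 30.0
time_s: 39.08
tcp_pos: [0.4315, 0.3676, 0.0847]
ee_rot: [[0.48, -0.877, 0.001], [-0.877, -0.48, 0.004], [-0.003, -0.003, -1.0]]
wrist_force: [-1.5, 7.3, -5.6]
gripper_width: 0.194
gripper_force: 30.0
```

Low forces; the wheel is following.

```bash
python3 -m jog '0 9 1 0 -10; 0 9 -0.5 0 -10; 0 0 0 0 0'; python3 -m jog '0 8.8 -2.1 0 -10; 0 8.3 -3.6 0 -10; 0 7.6 -5 0 -10; 0 0 0 0 0';  python3 -m jog '0 6.6 -6.2 0 -10; 0 0 0 0 0; 0 0 0 0 0'
python3 - <<'E'
from h import *
import pickle
print(r.sense()['joints'])
for n in ('top','scene','wrist'):
    c=cap(n); pickle.dump(c,open(n+'8.pkl','wb'))
    if n=='top': a=c['pixels'][150:215,180:260]
    if n=='scene': b=c['pixels'][150:240,395:500]
    if n=='wrist': w=c['pixels']
S=lambda x,s: cv2.resize(x[...,::-1],s,interpolation=cv2.INTER_CUBIC)
cv2.imwrite('pics/m8.png',np.vstack([np.hstack([S(a,(400,325)),S(b,(380,325))]),cv2.copyMakeBorder(S(w,(432,270)),0,0,0,348,0)]))
E
```

```text
time_s: 39.45
tcp_pos: [0.4499, 0.3684, 0.0847]
ee_rot: [[0.151, -0.989, 0.002], [-0.989, -0.151, 0.004], [-0.004, -0.003, -1.0]]
wrist_force: [1.0, 7.9, -6.0]
gripper_width: 0.2
gripper_force: 30.0
time_s: 39.95
tcp_pos: [0.4751, 0.3575, 0.0847]
ee_rot: [[-0.364, -0.931, 0.003], [-0.931, 0.364, 0.005], [-0.006, -0.001, -1.0]]
wrist_force: [2.6, 8.8, -7.2]
gripper_width: 0.197
gripper_force: 30.0
time_s: 40.33
tcp_pos: [0.4817, 0.3512, 0.0847]
ee_rot: [[-0.519, -0.855, 0.003], [-0.855, 0.519, 0.005], [-0.006, -0.0, -1.0]]
wrist_force: [4.7, 6.6, -7.6]
gripper_width: 0.199
gripper_force: 30.0
[ 5.16346663e+01  2.71151168e+01 -1.45109454e+01 -2.81751434e-02
 -4.80569918e+01 -8.28976169e+01]
```

View pics/m8.png

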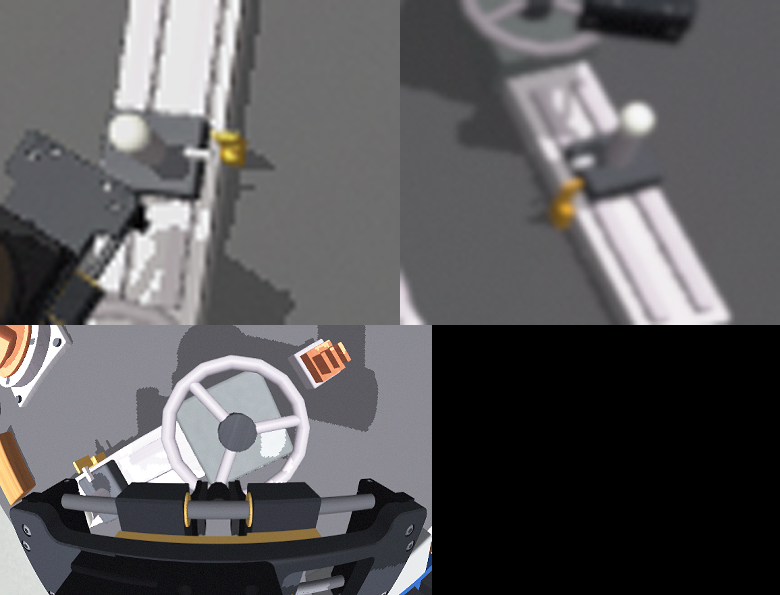

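The top crop shows the pointer's end at (208,153), just short of the brass blade at about (228,140). I'll let go of the wheel, which stays put, and measure from closer up.

```bash
python3 -m jog '0.6 0 0 0 0; 0.6 0 0 0 0; 0.6 0 0 0 0; 0.6 0 0 50 0; 0.6 0 0 45 0'; python3 -m jog '0.6 53 -9 0 0; 0.6 53 -9 0 0; 0.6 52 -8 0 0; 0.6 0 0 0 0; 0.6 0 0 0 0'; python3 -m jog '0.6 0 0 0 0'
python3 - <<'E'
from h import *
import pickle
c=cap('wrist'); pickle.dump(c,open('w9.pkl','wb')); print(c['s']['tcp_pos'],c['origin'],proj(c,[.605,.2585,.044]),proj(c,[.592,.265,.057]))
t=cap('top'); s=cap('scene'); pickle.dump((t,s),open('ts9.pkl','wb'))
u,v=map(int,proj(c,[.6,.262,.05])); print(u,v); u=min(max(u,80),560); v=min(max(v,60),340); print(u-80,v-60)
save(c,'w9.png',(u-80,v-60,u+80,v+60),5)
E
```

```text
time_s: 41.1
tcp_pos: [0.4802, 0.3485, 0.1812]
ee_rot: [[-0.518, -0.855, -0.001], [-0.855, 0.518, -0.001], [0.002, -0.0, -1.0]]
wrist_force: [0.8, 0.8, -0.7]
gripper_width: 0.582
gripper_force: 0.0
time_s: 41.72
tcp_pos: [0.6377, 0.3225, 0.1794]
ee_rot: [[-0.519, -0.855, -0.002], [-0.855, 0.519, -0.001], [0.002, 0.001, -1.0]]
wrist_force: [-0.4, -0.4, 0.1]
gripper_width: 0.603
gripper_force: 0.0
time_s: 41.85
tcp_pos: [0.6372, 0.3234, 0.1806]
ee_rot: [[-0.517, -0.856, -0.0], [-0.856, 0.517, -0.0], [0.0, 0.0, -1.0]]
wrist_force: [-0.0, 0.4, 0.3]
gripper_width: 0.6
gripper_force: 0.0
[0.63723713 0.3234146  0.18059655] [0.59923999 0.25994917 0.33574969] (np.float64(317.01266267010004), np.float64(119.88687770629072)) (np.float64(333.00933710380656), np.float64(118.71421298257413))
323 120
243 60
```

View pics/w9.png

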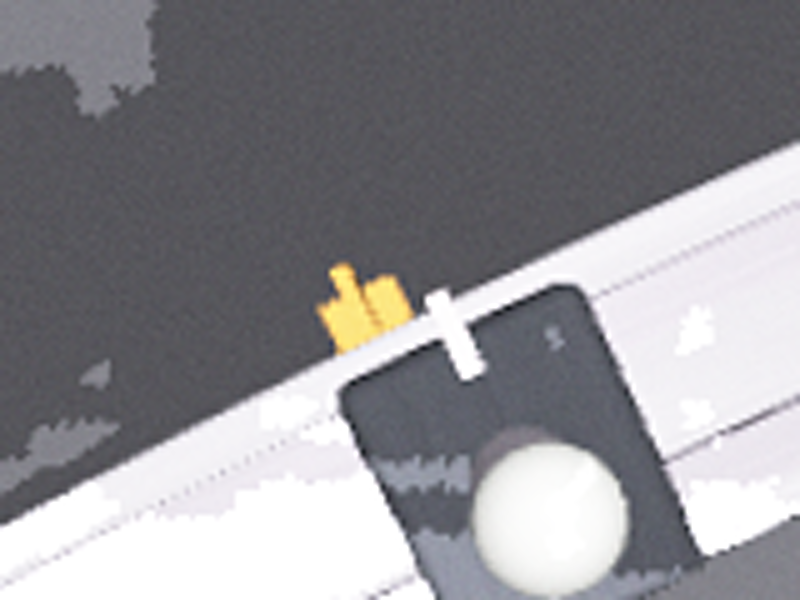

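This overhead view shows the white pointer's outer end at (437,293) and the thin blade running from (342,268) to about (370,328). The pointer still has to travel left.

Run:
```python
from h import *
import pickle
c=pickle.load(open('w9.pkl','rb')); Q=lambda x,y:(243+x/5,60+y/5)
a,b=onz(c,*Q(0,525),.04)[:2],onz(c,*Q(800,145),.04)[:2]; d=(a-b)/np.linalg.norm(a-b); print('dir',d)
e1,e2=onz(c,*Q(437,293),.057)[:2],onz(c,*Q(468,378),.057)[:2]; print('ptrdir',(e2-e1)/np.linalg.norm(e2-e1), 'perp dot',(e2-e1)@d/np.linalg.norm(e2-e1))
for z in (.045,.055,.06):
    k1,k2=onz(c,*Q(342,268),z)[:2],onz(c,*Q(370,328),z)[:2]
    print(z,'gap mm',(k1-e1)@d*1000,(k2-e1)@d*1000,(k2-e2)@d*1000, 'blade slant',(k2-k1)@d*1000)
# subpixel: profile of yellow/white
im=c['pixels'].astype(int); hsv=cv2.cvtColor(c['pixels'],cv2.COLOR_RGB2HSV)
print(im[110:132,304:336,2].tolist())
```

```text
dir [ 0.99543161 -0.09547724]
ptrdir [0.19098994 0.98159199] perp dot 0.09639773264112254
0.045 gap mm 13.605336015648549 13.82590776417434 12.256110896891228 blade slant 0.22057174852579128
0.055 gap mm 13.331167748284514 13.544153186157118 11.974356318874001 blade slant 0.21298543787260316
0.06 gap mm 13.19408361460244 13.403275897148449 11.833479029865332 blade slant 0.2091922825460091
[[90, 92, 89, 96, 90, 93, 90, 94, 89, 87, 91, 91, 91, 95, 93, 90, 93, 92, 93, 96, 92, 92, 89, 91, 92, 93, 90, 93, 90, 92, 91, 95], [94, 92, 89, 88, 93, 93, 92, 93, 92, 95, 95, 92, 94, 88, 93, 93, 92, 92, 92, 94, 88, 94, 93, 93, 94, 91, 88, 96, 94, 93, 91, 92], [90, 91, 92, 90, 90, 87, 91, 94, 88, 84, 94, 91, 96, 86, 94, 92, 88, 89, 92, 93, 92, 91, 94, 92, 91, 93, 92, 93, 93, 93, 92, 89], [91, 94, 91, 94, 92, 95, 106, 105, 87, 73, 89, 91, 89, 90, 91, 95, 91, 93, 90, 96, 94, 94, 90, 92, 93, 88, 94, 88, 92, 91, 96, 91], [93, 91, 91, 94, 89, 126, 127, 134, 122, 92, 91, 91, 91, 90, 88, 92, 94, 91, 93, 90, 92, 92, 93, 90, 92, 93, 95, 87, 90, 91, 94, 93], [89, 90, 89, 93, 93, 104, 126, 133, 114, 88, 66, 92
[... 1828 characters left out ...]
9, 198, 224, 248, 247, 248, 249, 250, 249, 250, 254, 248, 239, 220, 227, 255, 255, 254, 255], [91, 92, 91, 91, 92, 89, 115, 122, 128, 128, 132, 166, 181, 234, 246, 248, 249, 249, 248, 249, 251, 253, 249, 252, 188, 96, 47, 114, 235, 255, 254, 255], [89, 90, 96, 92, 91, 89, 103, 116, 127, 150, 177, 245, 246, 248, 248, 249, 247, 250, 251, 252, 255, 250, 151, 54, 57, 70, 82, 121, 213, 255, 255, 254], [88, 93, 89, 90, 84, 83, 105, 126, 207, 243, 247, 248, 249, 248, 248, 249, 251, 254, 255, 236, 136, 49, 61, 82, 89, 90, 95, 97, 121, 255, 255, 254], [94, 88, 86, 88, 111, 149, 224, 239, 244, 249, 249, 248, 248, 249, 251, 255, 255, 203, 147, 104, 78, 75, 86, 90, 96, 98, 106, 107, 107, 235, 255, 255]]
```

The gap is about 13.4 mm, which is 0.67 rad or 38°. I'll grip the handle again, turn 35°, then check from the same viewpoint.

```bash
python3 -m jog '0.6 -53 9 0 0; 0.6 -53 9 0 0; 0.6 -52 8 0 0; 0.6 0 0 0 0; 0.6 0 0 0 0'; python3 -m jog '0.6 0 0 -45 0; 0.6 0 0 -50 0; 0.6 0 0 0 0; 0 0 0 0 0; 0 0 0 0 0'; python3 -m jog '0 0 0 0 0; 0 0 0 0 0; 0 0 0 0 0; 0 0 0 0 0'
```

```text
time_s: 42.62
tcp_pos: [0.4803, 0.3497, 0.1809]
ee_rot: [[-0.517, -0.856, 0.001], [-0.856, 0.517, 0.001], [-0.002, -0.001, -1.0]]
wrist_force: [0.5, -0.3, 1.0]
gripper_width: 0.605
gripper_force: 0.0
time_s: 43.25
tcp_pos: [0.4809, 0.3491, 0.0854]
ee_rot: [[-0.519, -0.855, 0.0], [-0.855, 0.519, 0.0], [-0.001, -0.0, -1.0]]
wrist_force: [1.0, 0.1, -0.5]
gripper_width: 0.451
gripper_force: 0.0
time_s: 43.75
tcp_pos: [0.4805, 0.3491, 0.0854]
ee_rot: [[-0.518, -0.855, 0.0], [-0.855, 0.518, 0.0], [-0.0, -0.0, -1.0]]
wrist_force: [-1.1, -1.3, 1.2]
gripper_width: 0.194
gripper_force: 30.0
```

```bash
python3 -m jog '0 5.4 -7.3 0 -10; 0 4.1 -8.1 0 -10; 0 0 0 0 0'; python3 -m jog '0 2.6 -8.7 0 -10; 0 0.6 -4.5 0 -5; 0 0 0 0 0; 0 0 0 0 0';  python3 -m jog '0.6 0 0 0 0; 0.6 0 0 0 0; 0.6 0 0 0 0; 0.6 0 0 50 0; 0.6 0 0 45 0'
python3 - <<'E'
from h import *
s=r.sense(); x=np.array(s['ee_rot'])[:2,0]; p=np.array(s['tcp_pos'][:2]); print(s['joints'][5], (np.array([.604,.2595])-.074*x-p)*1000)
E
```

```text
time_s: 44.12
tcp_pos: [0.4895, 0.3335, 0.0854]
ee_rot: [[-0.779, -0.627, -0.001], [-0.627, 0.779, 0.0], [0.0, 0.0, -1.0]]
wrist_force: [-3.0, 0.7, 3.2]
gripper_width: 0.196
gripper_force: 30.0
time_s: 44.62
tcp_pos: [0.4923, 0.3208, 0.0853]
ee_rot: [[-0.914, -0.406, -0.001], [-0.406, 0.914, -0.0], [0.001, 0.0, -1.0]]
wrist_force: [-5.2, 2.8, 4.9]
gripper_width: 0.195
gripper_force: 30.0
time_s: 45.25
tcp_pos: [0.4932, 0.3203, 0.1809]
ee_rot: [[-0.915, -0.404, -0.0], [-0.404, 0.915, -0.001], [0.001, -0.001, -1.0]]
wrist_force: [0.1, 0.2, -0.4]
gripper_width: 0.587
gripper_force: 0.0
-114.97504198412439 [178.46164889 -30.93230901]
```

```bash
python3 -m jog '0.6 58 -10 0 0; 0.6 60 -10 0 0; 0.6 60 -10 0 0; 0.6 0 0 0 0; 0.6 0 0 0 0'; python3 -m jog '0.6 0 0 0 0; 0.6 0 0 0 0'
python3 - <<'E'
from h import *
import pickle
c=cap('wrist'); pickle.dump(c,open('w10.pkl','wb')); print(c['s']['tcp_pos'],c['origin'])
u,v=map(int,proj(c,[.604,.2595,.05])); print(u-40,v-30)
save(c,'w10.png',(u-40,v-30,u+40,v+30),10)
E
```

```text
time_s: 45.88
tcp_pos: [0.6708, 0.29, 0.179]
ee_rot: [[-0.915, -0.403, -0.002], [-0.403, 0.915, -0.001], [0.002, -0.0, -1.0]]
wrist_force: [-0.7, -0.4, 0.4]
gripper_width: 0.601
gripper_force: 0.0
time_s: 46.12
tcp_pos: [0.6702, 0.2912, 0.1811]
ee_rot: [[-0.914, -0.405, 0.001], [-0.405, 0.914, 0.001], [-0.001, 0.0, -1.0]]
wrist_force: [0.4, 0.5, 1.2]
gripper_width: 0.602
gripper_force: 0.0
[0.67018565 0.29117462 0.18112554] [0.60337725 0.26016185 0.33619599]
282 87
```

View pics/w10.png

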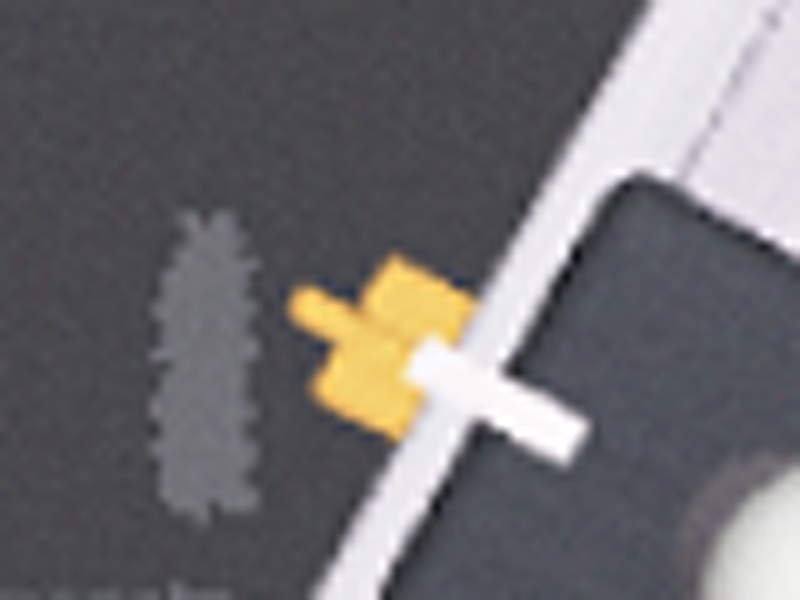

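The pointer, from (423,362) to (578,443), is now nearly in line with the blade strip, (300,303) to (350,330). I'll fit both lines for the residual.

Run:
```python
from h import *
import pickle
c=pickle.load(open('w10.pkl','rb')); k=8
im=cv2.resize(c['pixels'][80:150,275:365],None,fx=k,fy=k,interpolation=cv2.INTER_CUBIC); G=lambda p:(275+(p[0]+.5)/k-.5,80+(p[1]+.5)/k-.5)
hsv=cv2.cvtColor(im,cv2.COLOR_RGB2HSV)
y=cv2.inRange(hsv,(10,90,120),(35,255,255))
def W(p,z): return onz(c,*G(p),z)[:2]
# blade: yellow strip protruding: opened mask removed (foot is wide)
foot=cv2.morphologyEx(y,cv2.MORPH_OPEN,np.ones((5*k,5*k),np.uint8)); st=cv2.subtract(y,cv2.dilate(foot,np.ones((5,5))))
q=max(cv2.findContours(st,0,1)[0],key=cv2.contourArea); R=cv2.minAreaRect(q); print('blade',G(R[0]),R[1],R[2])
dk=np.c_[np.nonzero(st)[::-1]]
wm=cv2.inRange(hsv,(0,0,215),(180,30,255)); box=np.zeros_like(wm); 
# pointer over dark carriage only & over brass: use bright white on carriage part
for (x0,x1) in ((330,345),):
    pass
o=[]
for u in list(np.arange(324.5,327.6,.25))+list(np.arange(334.,338.6,.25)):
    col=wm[:,int((u-275)*k)]; ys=np.nonzero(col)[0]
    ys=ys[(ys/k+80>118)&(ys/k+80<134)]; o.append((u,80+ys.mean()/k,len(ys)/k))
o=np.array(o); print(o.round(2).tolist())
e=W(((325-275)*k,(o[2,1]-80)*k),.057)
```

```text
blade (312.9172821044922, 117.54963302612305) (43.47454833984375, 35.816558837890625) 25.34617805480957
[[324.5, 127.78, 9.88], [324.75, 127.62, 11.12], [325.0, 127.5, 12.88], [325.25, 127.5, 12.88], [325.5, 127.56, 12.75], [325.75, 127.62, 12.62], [326.0, 127.69, 12.5], [326.25, 127.81, 12.25], [326.5, 127.69, 11.75], [326.75, 127.25, 10.88], [327.0, 127.0, 10.38], [327.25, 126.81, 10.0], [327.5, 126.69, 9.75], [334.0, 125.97, 6.88], [334.25, 126.35, 6.25], [334.5, 127.08, 5.75], [334.75, 127.78, 5.38], [335.0, 128.55, 5.12], [335.25, 128.94, 5.0], [335.5, 129.0, 5.12], [335.75, 129.19, 5.25], [336.0, 129.25, 5.12], [336.25, 129.38, 5.12], [336.5, 129.56, 5.0], [336.75, 129.69, 5.0], [337.0, 129.81, 5.0], [337.25, 129.94, 5.0], [337.5, 130.06, 5.0], [337.75, 130.25, 4.88], [338.0, 130.38, 4.62], [338.25, 130.56, 4.5], [338.5, 130.56, 4.25]]
```

The remaining offset is under 0.5 mm. The robot is clear of everything, the pedal is up and the rings are stacked.

```bash
python3 -m jog '0.6 0 0 30 0; 0.6 0 0 0 0; 0.6 0 0 0 0' && python3 -c "
from station import r; print(r.finish_job())"
```

```text
time_s: 46.55
tcp_pos: [0.6704, 0.2908, 0.21]
ee_rot: [[-0.915, -0.404, -0.0], [-0.404, 0.915, 0.0], [0.0, 0.001, -1.0]]
wrist_force: [-0.4, 0.0, -0.5]
gripper_width: 0.601
gripper_force: 0.0
the job is handed in; nothing more can be done
None
```

The job is handed in at about 47 s: the empty-post press went to the stop, rings b, c and d are stacked hub up with the widest lowest, the clamping press was held about 3 s, and the pointer stands within about 0.5 mm of the blade; no verdict came back.

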